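# Load the game cartridges into their dock and lower the flap

## Robot

A 6-joint arm with a two-finger parallel gripper is mounted at the origin on the work surface. World frame = base frame: x ahead of the robot, y to its left, z up, the work surface at z = 0. Lengths are in m, angles in rad, forces in N, time in s.
With the tool pointing down it reaches from about 0.25 to 0.85 m from the base axis. Payload 12.5 kg.
Tool frame: the origin (TCP) lies at the very end of the fingers, on their centre line; the grasp point (between the pads) lies 19 mm behind it (robot.grasp_offset is the distance from the TCP to the grasp point, in m); z points along the fingers, y is the line along which they close (so a half turn about z gives the same grasp; the last joint's range is limited). The gripper opens to 93 mm and grips with 3 to 60 N. Pads are 15 mm wide; open, the fingers measure 128 mm over their backs; the gripper's body (75 mm by 188 mm) begins 65 mm behind the grasp point.
Start: joints at [1.019, 0.351, 1.652, -0, 1.139, -0.085], TCP at [0.247, 0.491, 0.219] pointing down, gripper open.
Joint ranges: [-2.75, 2.75], [-0.79, 2.1], [0.01, 2.65], [-1.57, 4.71], [0.07, 3.14], [-2.87, 2.87]. Speed limits (rad/s): [2.22, 2.22, 2.79, 3.14, 3.14, 3.14].

## Interface

Orientations are given as [roll, pitch, yaw] about the fixed x, y, z axes, in that order (R = Rz(yaw) Ry(pitch) Rx(roll)).
In Python, from cell import robot gives the robot as it stands.
- The arm moves only by the tool drive_tool, never from a script. Its argument "increments" is a list that holds one entry, the list of rows, each a list of 7 numbers: the shift along the tool's x, y, z in mm, then the turn, a rotation vector about the tool's x, y, z in rad, then the opening, from 0 (shut) to 1 (fully open). In form: [[[tx, ty, tz, rx, ry, rz, fingers], ...]]. A call has 1 to 8 rows; each row is the pose to reach, as a shift and turn from the pose commanded when the call began, along the tool's axes at that moment; what a row does not reach only later rows make up. A row lasts 1/10 s, in which the tool goes at most 50 mm and 8.59 degrees, less where a joint would pass 70% of its speed; a pose out of reach is approached as far as the arm can. A call with a gripper value outside its range is refused whole. The fingers move at their own pace and stop on an object; "newtons" is the grip in N (left out, the last holds). Time passes only in rows, so rows that repeat a pose let the fingers close. It gives the time, the measured TCP pose, the force, the opening and the grip force at its end, in the units of the state.
- robot.read_state(): the state, without advancing time (a new reading comes with each control period).
- robot.read_camera(name): name is "scene" or "side" or "wrist"; returns the picture (384x512x3 uint8, red, green, blue); there is no depth.
- robot.camera_params(name): a dict with "fx", "fy", "cx", "cy" (pixels), "distortion" ([k1, k2, p1, p2, k3] as OpenCV has them; the pictures are not rectified), "eye" and "orientation" of the camera in the world. Camera axes: x right, y up, looking along -z (the intrinsics and any distortion apply to the point x, -y, -z); pixel columns grow to the right and rows downward; lengths in m; the calibration is good to about 2 mm. A picture is of the moment at which its call begins: read the wrist's pose just before it. camera_params takes no time and is no camera call; for the wrist camera it gives the pose at the moment of the call.
- robot.finish_job(): hands the job in; it is judged then, once.
Trained networks look in the newest picture that a camera, given by its name, has taken for a name from the list of things; names that differ only in an ending like _2 or _b are one class to them, and where a whole thing is asked for, a point or a joint stands for the part that bears it (a point fixed in the world has none). Each returns a list of dicts, best first, with "p" (0 to 1); they miss things now and then, are a little off and sometimes report something else, mostly with a low value. They report only what shows in the picture. A call takes as long as a camera call. They do not tell look-alikes from the thing itself.
- robot.masks_of(camera, label): "pixels" (384x512 bool, what is visible of it) and "at" ([column, row] in pixels, amid what is visible of it).
The state is a dict: "t": time; "joint_positions": joint angles; "qd": joint speeds; "joint_torque": joint torques, N m; "eef_pos": TCP position; "ee_rot": TCP orientation; "wrist_force": force on the tool from outside, world axes, zero at the start; "moment": the same for the moment, N m; "opening": finger opening in m; "grasp_force": force on a finger pad.
Only numpy, scipy, OpenCV 4.12 (cv2) and the standard library are available. Lean on these libraries where they do the work, as an engineer would, in place of code of your own. Each camera call takes 0.05 s, during which the arm holds its last target. There are 200 camera calls.

## Task

Lift the chrome slot cover out of the cartridge dock and lay it flat on the green mat, then slide every loose game cartridge fully home into a dock slot of its own. With all of them home, lower the hinged metal flap gently until it is fully shut, leaving the controller shell, the vise base and the orange cup where they are.

Things in the scene. Friction and masses are not known exactly. Their poses are not given: they have to be found in the camera images.
- dock: Low metal cartridge dock fixed to the counter. Origin: centre of its underside; x points from its open loading side (towards the robot) to the back, z up. Its flat floor, top at z = 6 mm, reaches from x = -75 to +60 mm, y = +-142 mm, with no front or side walls. At the back four slots under a blue roof (roof from x = +5 to +60 mm, top at z = 31 mm).
- slot_mouths (a point): Middle of the row of slot mouths: x = +5, y = 0, z = 6 mm of the dock, axes as the dock. Four slots run along x, centred at y = -105, -35, 35, 105 mm, each 45 mm wide, 21 mm high, 40 mm deep to a back stop. Dividers have round noses (12.5 mm radius, outer walls 6 mm) that lead in. A cartridge that is home has its centre at x = +3, z = 15 mm of the dock and sticks out 44 mm.
- flap (a joint): Angle of the flap, rad: 0 shut, grows as it opens, 1.57 upright, stop at 1.95; starts at 1.55 to 1.85. The hinge is stiff (0.32 N m friction, flap 0.35 kg): it stays where it is left and must be pushed all the way shut, with about 1 to 6 N near its edge.
- flap_hinge (a point): Middle of the flap's hinge line, which runs along the dock's y, at x = +56, y = 0, z = 34 mm of the dock; axes as the dock.
- flap_edge (a point): Middle of the flap's free edge, outer face (top face when shut). Plate 284 mm wide, 4 thick, 104 from hinge to edge, inner face in the hinge line's plane. A lip 4 mm thick is folded 24 mm inwards along the edge; shut, it is 5 mm clear of cartridges that are home: one not home, or the cover, stops the flap.
- flap_bar (a point): Middle of the red handle bar on the flap's outer face: a round bar 12 mm thick, 90 mm long along the hinge direction on two end posts, its axis 92 mm from the hinge line and 34 mm off the outer face (38 off the hinge plane). It can be pinched from above, fingers closing across it, to move the flap either way; it turns between the pads.
- slot_cover: Chrome slot cover: plate 40 (x) by 200 (y) by 6 mm with a ridge on top to grip, 14 (x) by 90 (y) by 32 mm high, so 38 mm high in all; about 160 g. Origin: centre of its underside. At the start it lies on the dock floor in front of the slots.
- mat: Green mat fixed on the counter, 240 (x) by 150 (y) by 3 mm. Origin: centre of its underside.
- cart_grey: Grey plastic game cartridge, a slab 84 (x) by 42 (y) by 18 mm (z), about 90 g, lying flat on the counter. Origin: its centre. Either end or face may go in. It may be absent (None from the start).
- cart_red: Red plastic game cartridge, a slab 84 (x) by 42 (y) by 18 mm (z), about 90 g, lying flat on the counter. Origin: its centre. Either end or face may go in. It may be absent (None from the start).
- cart_blue: Blue plastic game cartridge, a slab 84 (x) by 42 (y) by 18 mm (z), about 90 g, lying flat on the counter. Origin: its centre. Either end or face may go in. It may be absent (None from the start).
- cart_yellow: Yellow plastic game cartridge, a slab 84 (x) by 42 (y) by 18 mm (z), about 90 g, lying flat on the counter. Origin: its centre. Either end or face may go in. It may be absent (None from the start).
- controller_shell: Purple controller shell, about 100 by 170 by 36 mm, loose; leave it alone. Origin: underside, middle.
- vise_base: Black plastic mini vise base, 90 by 70 by 54 mm (with its screw, 116 mm long), loose; leave it alone. Origin: centre of its underside.
- tip_cup: Orange ceramic tip cleaner cup, 72 mm across, 65 mm high, loose; leave it alone. Origin: centre of its underside.
Mind the look-alikes: they are no part of the job. Of the things that look like the cart_yellow, take the one that is farthest to the robot's right at the start. There is more than one size of the slot_cover; the one meant has the size given above.

How it is judged:
On the way, in this order (a step that is already met when the one before it is completed fails the run):
1. every cartridge is fully home in a slot while the flap is still open (x of cart_grey in the frame of dock between -0.004 and 0.01 m and y of cart_grey in the frame of dock between -0.13 and 0.13 m and z of cart_grey in the frame of dock between 0.01 and 0.021 m and angle between the x axis of each of cart_grey, cart_red, cart_blue, cart_yellow and the x axis of dock, either way round below 0.15 rad and x of cart_red in the frame of dock between -0.004 and 0.01 m and y of cart_red in the frame of dock between -0.13 and 0.13 m and z of cart_red in the frame of dock between 0.01 and 0.021 m and x of cart_blue in the frame of dock between -0.004 and 0.01 m and y of cart_blue in the frame of dock between -0.13 and 0.13 m and z of cart_blue in the frame of dock between 0.01 and 0.021 m and x of cart_yellow in the frame of dock between -0.004 and 0.01 m and y of cart_yellow in the frame of dock between -0.13 and 0.13 m and z of cart_yellow in the frame of dock between 0.01 and 0.021 m and value of joint flap above 0.5 rad), for 0.2 s.
2. the flap is shut (value of joint flap below 0.04 rad), for 0.2 s.
At the end, for the whole second after the job is handed in: Every cartridge present is in a slot of the dock within 7 mm of fully home, the flap is shut to within 0.04 rad, and the chrome cover lies flat and still on the green mat (its middle at least 15 mm (long sides) or 30 mm (short sides) inside the mat's edges) (x of cart_grey in the frame of dock between -0.004 and 0.01 m and y of cart_grey in the frame of dock between -0.13 and 0.13 m and z of cart_grey in the frame of dock between 0.01 and 0.021 m and angle between the x axis of each of cart_grey, cart_red, cart_blue, cart_yellow and the x axis of dock, either way round below 0.15 rad and x of cart_red in the frame of dock between -0.004 and 0.01 m and y of cart_red in the frame of dock between -0.13 and 0.13 m and z of cart_red in the frame of dock between 0.01 and 0.021 m and x of cart_blue in the frame of dock between -0.004 and 0.01 m and y of cart_blue in the frame of dock between -0.13 and 0.13 m and z of cart_blue in the frame of dock between 0.01 and 0.021 m and x of cart_yellow in the frame of dock between -0.004 and 0.01 m and y of cart_yellow in the frame of dock between -0.13 and 0.13 m and z of cart_yellow in the frame of dock between 0.01 and 0.021 m and x of slot_cover in the frame of mat between -0.09 and 0.09 m and y of slot_cover in the frame of mat between -0.06 and 0.06 m and z of slot_cover in the frame of mat below 0.008 m and angle between slot_cover's own z axis and vertical below 0.1 rad and linear speed of slot_cover below 0.02 m/s and value of joint flap below 0.04 rad); the robot touches nothing.
It fails at once if the flap is slammed shut (over 1.5 rad/s in its last 0.3 rad) (value of joint flap below 0.3 rad and velocity of joint flap below -1.5 rad/s).
It fails at once if the controller shell is pushed more than 25 mm or tipped over (distance of controller_shell from where it was at the start of the episode above 0.025 m or angle between controller_shell's own z axis and vertical above 0.5 rad).
It fails at once if the vise base is pushed more than 25 mm or tipped over (distance of vise_base from where it was at the start of the episode above 0.025 m or angle between vise_base's own z axis and vertical above 0.5 rad).
It fails at once if the tip cup is pushed more than 25 mm or tipped over (distance of tip_cup from where it was at the start of the episode above 0.025 m or angle between tip_cup's own z axis and vertical above 0.5 rad).
Of cart_grey, cart_red, cart_blue, cart_yellow only 3 to 4 are there at a start; the rules pass over those that are not, and their reading is None.
At some moment in a run one of cart_grey, cart_red, cart_blue, cart_yellow may be knocked a few centimetres aside while the robot is not near it.
Once in a run the grip may slacken for a moment while it holds something.
It also fails if it takes over 210 s, if anything falls off the work surface, if the arm or the gripper's body presses on something with over 40 N, if the wrist force passes 120 N, or if a joint passes its speed limit or range.

## Working session

There is one attempt and no reset: what is moved stays moved. The work goes in short steps, Python scripts to look and compute and a tool call to move; the robot and the scene stay as the last step left them, time stands still between calls to the robot, and variables do not carry over. Pictures are saved under pics/ and viewed, at most 14 in all, crops included, and the job is handed in when it is done.

Besides the shell and the picture viewer there is one more tool, called after "Emit:" by a JSON object that holds its "method" and its "body", one argument or row to a line. drive_tool: Moves the arm, as the interface text tells. Its arguments: {"type":"object","properties":{"increments":{"type":"array"},"newtons":{"type":"number"}},"required":["increments"]}

```bash
ls; mkdir -p pics; python3 - <<'E'
from cell import robot
import cv2,numpy as np
print(robot.read_state())
for c in ("scene","side","wrist"):
    im=robot.read_camera(c); cv2.imwrite(f"pics/{c}0.png",im[:,:,::-1]); print(c,robot.camera_params(c))
a=[cv2.imread(f"pics/{c}0.png") for c in("scene","side")]
E
```

```text
pics
{'t': 0.0, 'joint_positions': array([ 1.01940988e+00,  3.51241983e-01,  1.65237795e+00,  2.19878162e-05,
        1.13907792e+00, -8.46101024e-02]), 'qd': array([-0.00173865, -0.0025848 , -0.00040964, -0.00098289, -0.00056549,
        0.00097612]), 'joint_torque': array([ 1.49278121e-04, -4.97329187e+01, -2.85248905e+01,  6.99863699e-02,
        2.57439382e-02, -1.26795030e-04]), 'eef_pos': array([0.24731633, 0.4909042 , 0.21811581]), 'ee_rot': array([-3.14049310e+00, -1.13288051e-04,  2.67480704e+00]), 'wrist_force': array([-0.06595286, -0.40528553, -0.03488101]), 'moment': array([-0.02946898,  0.00082423, -0.03100601]), 'grasp_force': 0.0, 'opening': 0.09296228371362235}
scene {'fx': 402.67570854378835, 'fy': 402.67570854378835, 'cx': 256.75186516649325, 'cy': 191.57878475632765, 'distortion': array([-0.10666721,  0.        ,  0.        ,  0.        ,  0.        ]), 'eye': array([ 1.21901334, -0.05000632,  1.1521932 ]), 'orientation': array([ 0.50974791, -0.00591445,  1.50235491])}
side {'fx': 365.20938837619667, 'fy': 365.20938837619667, 'cx': 252.99931651869252, 'cy': 188.95128252333464, 'distortion': array([-0.120553,  0.      ,  0.      ,  0.      ,  0.      ]), 'eye': array([ 0.38865716, -0.67996561,  0.89506528]), 'orientation': array([ 0.70011697,  0.00537306, -0.3139971 ])}
wrist {'fx': 267.75959161931183, 'fy': 267.75959161931183, 'cx': 259.3029220805242, 'cy': 192.59271408438866, 'distortion': array([-0.0365184,  0.       ,  0.       ,  0.       ,  0.       ]), 'eye': array([0.18765428, 0.52266877, 0.3839509 ]), 'orientation': array([-0.24346885,  0.00205953,  1.10329639])}
```

View pics/scene0.png

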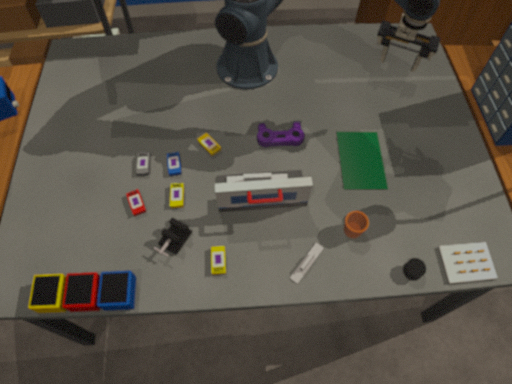

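View pics/side0.png

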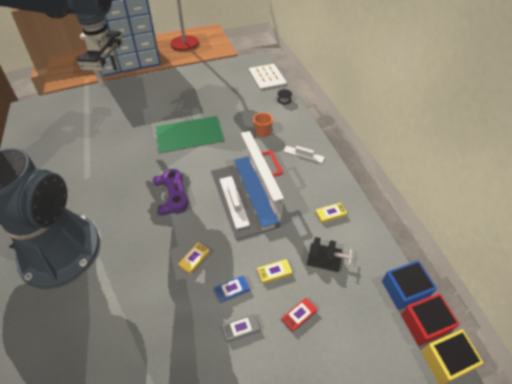

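Scene view (robot's right = image left): yellow-like cartridges are at (209,143), (177,195) and (218,260). (177,195) is farthest left in the image, so it is the robot's right-most. Cover candidates are the one on the dock at (263,178) and the long one lying on the counter at (307,262). Next I measure with the masks.

```bash
cat > vis.py <<'E'
from cell import robot
import cv2, numpy as np
from scipy.spatial.transform import Rotation as Ro
from scipy.optimize import minimize
def cam(n):
    p=robot.camera_params(n); R=Ro.from_euler('xyz',p['orientation']).as_matrix()
    K=np.array([[p['fx'],0,p['cx']],[0,p['fy'],p['cy']],[0,0,1]])
    return dict(R=R,e=np.array(p['eye']),K=K,d=np.array(p['distortion']))
F=np.diag([1.,-1,-1])
def proj(c,P):
    Q=(np.atleast_2d(P)-c['e'])@c['R']@F
    return cv2.projectPoints(Q,np.zeros(3),np.zeros(3),c['K'],c['d'])[0][:,0]
def ray(c,uv,z):
    q=cv2.undistortPoints(np.array(uv,float).reshape(-1,1,2),c['K'],c['d'])[:,0]
    D=np.c_[q,np.ones(len(q))]@F@c['R'].T
    return c['e']+D*((z-c['e'][2])/D[:,2])[:,None]
def box(x,y,yaw,s,z0):
    v=np.array([[a*s[0]/2,b*s[1]/2,k*s[2]] for a in(-1,1) for b in(-1,1) for k in(0,1)])
    return v@Ro.from_euler('z',yaw).as_matrix().T+[x,y,z0]
S=8
def sil(c,P):
    m=np.zeros((384,512),np.uint8)
    cv2.fillConvexPoly(m,cv2.convexHull(np.round(proj(c,P)*16).astype(np.int32)),255,lineType=cv2.LINE_AA,shift=4)
    return m/255.
def fitbox(obs,s,z0,g,yaws=None):
    # obs list of (cam,mask); fit x,y,yaw
    def cost(p):
        t=0
        for c,m in obs:
            a=sil(c,box(*p,s,z0)); t+=np.abs(a-m).sum()/m.sum()
        return t
    best=None
    for y in (yaws if yaws is not None else np.arange(0,np.pi,np.pi/8)):
        r=minimize(cost,[*g,y],method='Nelder-Mead',options=dict(initial_simplex=[[g[0],g[1],y],[g[0]+.012,g[1],y],[g[0],g[1]+.012,y],[g[0],g[1],y+.2]],xatol=1e-4,fatol=1e-4))
        if best is None or r.fun<best.fun: best=r
    return best.x,best.fun/len(obs)
E
python3 - <<'E'
from vis import *
import pickle
out={}
for n in("scene","side"):
    robot.read_camera(n); c=cam(n)
    for l in("cart_grey","cart_red","cart_blue","cart_yellow","slot_cover","mat","dock","flap","flap_bar","controller_shell","vise_base","tip_cup"):
        r=robot.masks_of(n,l); out[n,l]=r
        for d in r:
            if d['p']>.2: print(n,l,round(d['p'],2),np.round(d['at']),d['pixels'].sum(),np.round(ray(c,[d['at']],.009)[0],3)[:2])
pickle.dump(out,open('m.pkl','wb'))
E
```

```text
scene cart_grey 0.55 [145. 165.] 319 [ 0.454 -0.373]
scene cart_red 0.54 [136. 203.] 294 [ 0.6  -0.39]
scene cart_blue 0.62 [173. 166.] 286 [ 0.465 -0.275]
scene cart_blue 0.53 [262. 187.] 2240 [0.567 0.017]
scene cart_yellow 0.82 [175. 196.] 330 [ 0.582 -0.265]
scene cart_yellow 0.65 [218. 256.] 412 [ 0.796 -0.132]
scene cart_yellow 0.56 [210. 140.] 314 [ 0.363 -0.15 ]
scene slot_cover 0.68 [306. 263.] 442 [0.833 0.13 ]
scene slot_cover 0.61 [256. 177.] 400 [0.526 0.   ]
scene mat 0.62 [362. 166.] 2557 [0.504 0.364]
scene dock 0.81 [264. 195.] 2921 [0.595 0.022]
scene flap 0.62 [263. 188.] 2355 [0.569 0.021]
scene flap 0.37 [266. 193.] 2980 [0.59 0.03]
scene flap_bar 0.93 [263. 189.] 2245 [0.574 0.021]
scene controller_shell 0.62 [279. 135.] 827 [0.359 0.095]
scene vise_base 0.62 [176. 236.] 744 [ 0.721 -0.259]
side cart_grey 0.91 [242. 327.] 695 [ 0.453 -0.38 ]
side cart_red 0.96 [298. 314.] 615 [ 0.594 -0.391]
side cart_blue 0.61 [266. 171.] 1234 [0.681 0.091]
side cart_yellow 0.82 [330. 208.] 362 [ 0.816 -0.115]
side cart_yellow 0.74 [276. 270.] 560 [ 0.584 -0.258]
side cart_yellow 0.66 [195. 259.] 541 [ 0.385 -0.157]
side cart_yellow 0.31 [266. 172.] 1092 [0.678 0.09 ]
side slot_cover 0.82 [234. 204.] 721 [ 0.539 -0.008]
side slot_cover 0.63 [305. 154.] 343 [0.835 0.126]
side slot_cover 0.53 [264. 172.] 1130 [0.672 0.09 ]
side mat 0.78 [188. 134.] 1793 [0.47  0.354]
side mat 0.75 [257. 188.] 3738 [0.629 0.031]
side dock 0.56 [250. 191.] 3609 [0.603 0.026]
side flap 0.75 [262. 172.] 1218 [0.666 0.094]
side flap_bar 0.8 [266. 174.] 1119 [0.674 0.079]
side flap_bar 0.59 [187. 135.] 1699 [0.464 0.353]
side controller_shell 0.88 [176. 191.] 1004 [0.378 0.099]
side vise_base 0.7 [256. 190.] 3590 [0.624 0.026]
side tip_cup 0.64 [262. 129.] 417 [0.734 0.296]
```

```bash
python3 - <<'E'
from vis import *
import pickle
o=pickle.load(open('m.pkl','rb')); C={n:cam(n) for n in("scene","side")}
def pick(n,l,xy,tol=.04):
    for d in o[n,l]:
        if np.hypot(*(ray(C[n],[d['at']],.009)[0][:2]-xy))<tol: return (C[n],d['pixels'].astype(float))
for l,xy in dict(cart_grey=(.453,-.377),cart_red=(.597,-.39),cart_blue=(.465,-.275),cart_yellow=(.583,-.262)).items():
    ob=[q for q in(pick(n,l,xy) for n in C) if q]
    print(l,[ (np.round(f[0],4),round(f[1],3)) for f in [fitbox(ob,(.084,.042,.018),0,xy)]+[fitbox([b],(.084,.042,.018),0,xy) for b in ob]])
for y in (-.15,):pass
ob=[q for q in(pick(n,'mat',(.49,.36)) for n in C) if q]
print('mat',len(ob),fitbox(ob,(.24,.15,.003),0,(.49,.36),[0,-.1,.1]))
a=cv2.imread('pics/side0.png')[105:255,190:310]; b=cv2.imread('pics/scene0.png')[160:225,200:330]
cv2.imwrite('pics/c1.png',cv2.resize(a,None,fx=4,fy=4,interpolation=2)); cv2.imwrite('pics/c2.png',cv2.resize(b,None,fx=6,fy=6,interpolation=2))
E
```

```text
cart_grey [(array([ 0.4488, -0.38  ,  3.1676]), np.float64(0.131)), (array([ 0.4452, -0.3816,  0.0639]), np.float64(0.149)), (array([ 0.4489, -0.379 ,  0.0389]), np.float64(0.083))]
cart_red [(array([ 0.597 , -0.3921,  3.5849]), np.float64(0.236)), (array([ 0.5933, -0.3922,  0.4838]), np.float64(0.31)), (array([ 0.5993, -0.3926,  3.5384]), np.float64(0.134))]
cart_blue [(array([ 0.4532, -0.2735,  3.3248]), np.float64(0.223)), (array([ 0.4532, -0.2735,  3.3248]), np.float64(0.223))]
cart_yellow [(array([ 0.5791, -0.2596,  0.0514]), np.float64(0.16)), (array([ 0.5766, -0.26  ,  3.1957]), np.float64(0.207)), (array([ 0.5792, -0.2591,  3.1657]), np.float64(0.104))]
mat 2 (array([ 0.4743427 ,  0.3694806 , -0.06666676]), np.float64(0.05786170048568737))
```

View pics/c1.png

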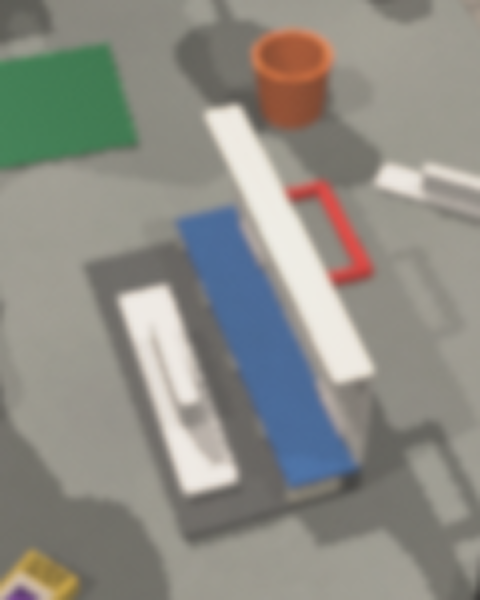

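View pics/c2.png

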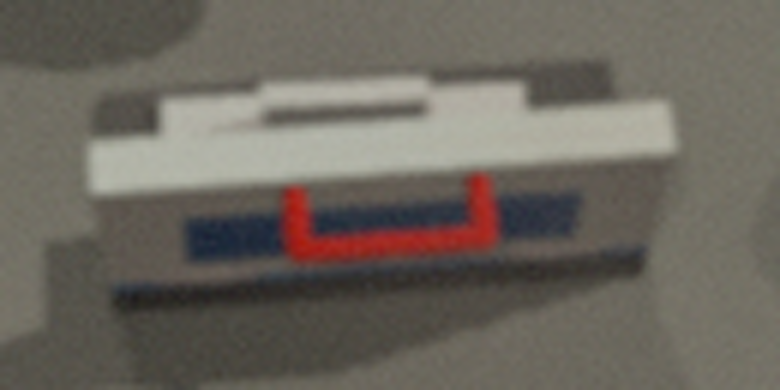

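Side crop: floor front corners at (87,265) and (192,540), blue roof front at (178,218)–(290,483), flap lip at (205,110)–(373,372), cover plate corners at (118,297) and (240,478). Scene crop: lip at (88,145)–(680,150), dock back underside at (112,308)–(645,272). Next I fit the dock pose and flap angle to these points.

```bash
python3 - <<'E'
from vis import *
from scipy.optimize import least_squares
C={n:cam(n) for n in("scene","side")}
def full(n,uv): return np.array(uv)/4+[190,105] if n=='side' else np.array(uv)/6+[200,160]
def flp(th,a,h,y): # a along from hinge, h off hinge plane outward
    return [.056-a*np.cos(th)+h*np.sin(th), y, .034+a*np.sin(th)+h*np.cos(th)]
def model(p):
    x,y,w,th,hw=p; M=[]
    add=lambda n,uv,P:M.append((n,full(n,uv),P))
    add('side',(87,265),(-.075,.142,.006)); add('side',(190,535),(-.075,-.142,.003))
    add('side',(178,218),(.005,hw,.031)); add('side',(290,483),(.005,-hw,.031)); add('side',(357,468),(.06,-hw,.031))
    for n,uv,h,yy in[('side',(205,110),-.024,.142),('side',(243,105),.004,.142),('side',(335,380),-.024,-.142),('side',(373,372),.004,-.142),
       ('scene',(88,145),-.024,-.142),('scene',(90,193),.004,-.142),('scene',(668,100),-.024,.142),('scene',(680,150),.004,.142)]:
        add(n,uv,flp(th,.104,h,yy))
    add('scene',(98,95),(-.075,-.142,.006)); add('scene',(608,62),(-.075,.142,.006))
    add('scene',(112,308),(.06,-.142,0)); add('scene',(645,272),(.06,.142,0))
    add('scene',(295,255),flp(th,.092,.038,-.045));add('scene',(490,240),flp(th,.092,.038,.045))
    return M
def res(p,show=0):
    r=[]
    R=Ro.from_euler('z',p[2]).as_matrix()
    for n,uv,P in model(p): r.append(proj(C[n],R@np.array(P)+[p[0],p[1],0])[0]-uv)
    return np.array(r) if show else np.ravel(r)
s=least_squares(res,[.57,.02,.05,1.7,.14],loss='soft_l1')
print(np.round(s.x,4)); print(np.round(res(s.x,1),1).tolist())
c=C['side']; q=[full('side',u) for u in((118,297),(168,287),(187,493),(240,478))]
W=ray(c,q,.012); print(np.round(W,3).tolist()); R=Ro.from_euler('z',s.x[2]).as_matrix()
print('cover in dock',np.round((W.mean(0)-[s.x[0],s.x[1],0])@R,4),W.mean(0)); d=(W[0]-W[2]+W[1]-W[3]); print('yaw',np.arctan2(-d[0],d[1]))
E
```

```text
[0.5846 0.0154 0.0152 1.5929 0.1412]
[[-0.9, -1.2], [-1.5, 0.5], [-1.0, -0.2], [-0.2, 0.2], [1.0, -1.2], [-0.4, 0.2], [-1.4, -0.3], [-0.3, 0.1], [0.0, -0.4], [-0.0, -0.1], [-0.0, 0.4], [-0.3, 0.7], [-0.9, 0.7], [0.6, 0.0], [0.0, -0.2], [-0.0, 1.6], [-0.6, 1.2], [0.3, 0.0], [-1.2, 0.3]]
[[0.524, 0.102, 0.012], [0.565, 0.1, 0.012], [0.523, -0.098, 0.012], [0.564, -0.097, 0.012]]
cover in dock [-0.041  -0.0131  0.012 ] [0.5438015  0.00164864 0.012     ]
yaw -0.004929932412712843
```

The fit residuals are at most 1.6 px. Dock is at (0.585, 0.015) with yaw 0.015, flap angle about 1.59. The cover on the dock measures 41×200 mm, which matches the one meant. With closing along dock x, the wide gripper body would hit the upright flap, so I will first nudge the flap further open.

```bash
cat > go.py <<'E'
from vis import *
D=np.array([.5846,.0154]); DW=.0152
def dock(x,y): # mm dock -> world m
    return D+Ro.from_euler('z',DW).as_matrix()[:2,:2]@np.array([x,y])/1000
def pose():
    s=robot.read_state(); return np.r_[s['eef_pos'],s['ee_rot'][2]],s
def inc(frm,*tg):
    """frm,tg: x,y,z,yaw (tool down). prints increments of each target from frm in tool axes"""
    x,y,z,w=frm
    for t in tg:
        d=np.array(t[:2])-[x,y]
        print(np.round([1000*(d@[np.cos(w),np.sin(w)]),1000*(d@[np.sin(w),-np.cos(w)]),1000*(z-t[2]),0,0,-((t[3]-w+np.pi)%(2*np.pi)-np.pi)],3).tolist())
E
python3 - <<'E'
from go import *
p,s=pose()
w=np.pi/2+DW
t=[*dock(-40,-13),.22,w]
inc(p,t); inc(t,[*dock(-40,-13),.108,w],[*dock(31,-13),.108,w])
a=cv2.imread('pics/side0.png')[195:345,170:360]; cv2.imwrite('pics/c3.png',cv2.resize(a,None,fx=4,fy=4,interpolation=2))
E
```

```text
[-485.729, -303.224, -1.385, 0.0, 0.0, 1.089]
[0.0, 0.0, 112.0, 0.0, 0.0, -0.0]
[-0.0, 71.0, 112.0, 0.0, 0.0, -0.0]
```

View pics/c3.png

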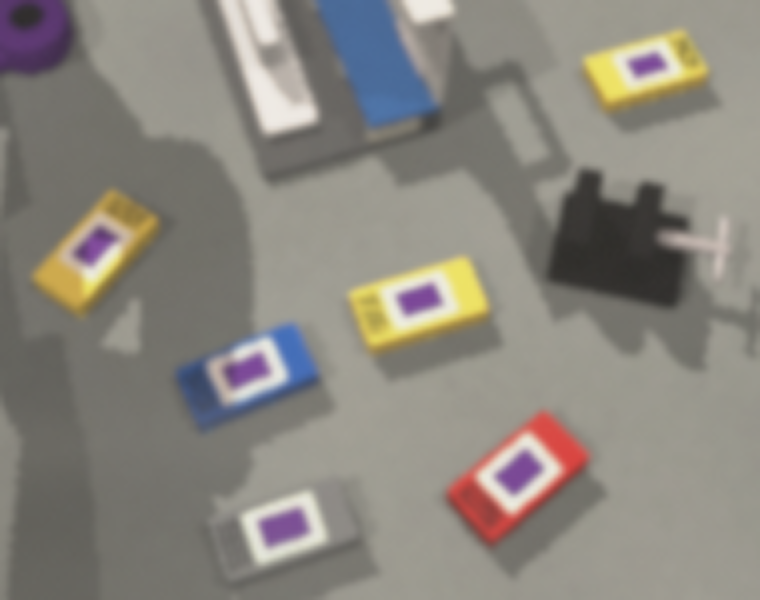

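The three yellow look-alikes in the crop are at (97,250) y≈-0.15, (420,303) y≈-0.26 and (645,68) y≈-0.13. The middle one, at (420,303), is farthest to the robot's right, so it is cart_yellow. Now moving to the dock.

Emit:
{"method": "drive_tool", "body": {
  "increments": [
    [[-486,-303,-1,0,0,1.089,0.45],[-486,-303,-1,0,0,1.089,0.45],[-486,-303,-1,0,0,1.089,0.45],[-486,-303,-1,0,0,1.089,0.45],[-486,-303,-1,0,0,1.089,0.45],[-486,-303,-1,0,0,1.089,0.45],[-486,-303,-1,0,0,1.089,0.45],[-486,-303,-1,0,0,1.089,0.45]]
  ]
}}

```text
t: 2.25
eef_pos: [0.4562, 0.1475, 0.2196]
ee_rot: [3.141, -0.0, 1.58]
wrist_force: [0.5, 0.8, -0.7]
opening: 0.0421
grasp_force: 0.0
```

```bash
python3 - <<'E'
from go import *
p,s=pose();print(p,s['t'])
w=np.pi/2+DW
inc(p,[*dock(-40,-13),.22,w])
E
```

```text
[0.4561572  0.14749375 0.21961931 1.58027657] 2.25
[-146.534, 87.26, -0.381, 0.0, 0.0, -0.006]
```

Emit:
{"method": "drive_tool", "body": {
  "increments": [
    [[-146,87,0,0,0,-0.006,0.45],[-146,87,0,0,0,-0.006,0.45],[-146,87,0,0,0,-0.006,0.45],[-146,87,0,0,0,-0.006,0.45],[-146,87,0,0,0,-0.006,0.45],[-146,87,112,0,0,-0.006,0.45],[-146,87,112,0,0,-0.006,0.45],[-146,87,112,0,0,-0.006,0.45]]
  ]
}}

```text
t: 3.05
eef_pos: [0.5414, 0.0059, 0.1033]
ee_rot: [-3.134, -0.001, 1.593]
wrist_force: [-0.6, 0.0, 0.3]
opening: 0.0417
grasp_force: 0.0
```

Emit:
{"method": "drive_tool", "body": {
  "increments": [
    [[0,20,0,0,0,0,0.45],[0,30,0,0,0,0,0.45],[0,38,0,0,0,0,0.45],[0,46,0,0,0,0,0.45],[0,54,0,0,0,0,0.45],[0,62,0,0,0,0,0.45],[0,70,0,0,0,0,0.45],[0,70,0,0,0,0,0.45]]
  ]
}}

```text
t: 3.85
eef_pos: [0.6154, 0.0062, 0.1071]
ee_rot: [3.141, 0.0, 1.592]
wrist_force: [-0.1, 0.1, -0.3]
opening: 0.0417
grasp_force: 0.0
```

```bash
python3 - <<'E'
from go import *
p,s=pose();print(p,s['t'])
w=np.pi/2+DW
for n in("side","wrist"):
    im=robot.read_camera(n);cv2.imwrite(f"pics/{n}1.png",im[:,:,::-1])
a=cv2.imread("pics/side1.png");b=cv2.imread("pics/wrist1.png");cv2.imwrite('pics/d1.png',cv2.resize(np.hstack([a,b]),(800,300)))
E
```

```text
[0.61535913 0.00617598 0.10706683 1.59175987] 3.85
```

View pics/d1.png

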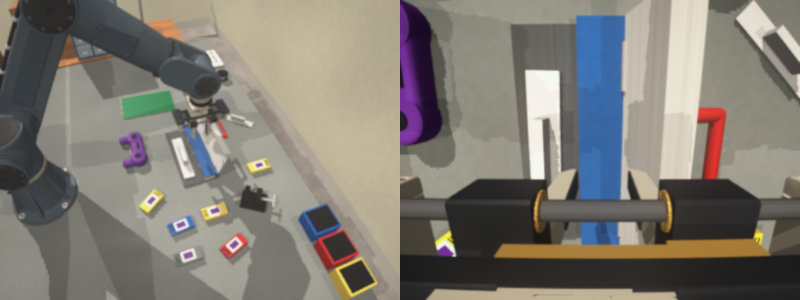

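Wrist picture: the flap now leans well back. The cover plate (montage cols 527–560) is beside the dock's front edge (513). I back off and check the cover's x with the wrist camera.

Emit:
{"method": "drive_tool", "body": {
  "increments": [
    [[0,-40,0,0,0,0,0.45],[0,-72,0,0,0,0,0.45],[0,-72,0,0,0,0,0.45]]
  ]
}}

```text
t: 4.25
eef_pos: [0.5392, 0.0047, 0.1071]
ee_rot: [-3.139, -0.0, 1.592]
wrist_force: [1.2, -0.7, -0.4]
opening: 0.0417
grasp_force: 0.0
```

```bash
python3 - <<'E'
from go import *
p,s=pose();c=cam("wrist");print(p)
im=robot.read_camera("wrist");cv2.imwrite("pics/w2.png",im[:,:,::-1])
R=Ro.from_euler('z',DW).as_matrix()
def todock(P): return np.round((np.array(P)-[*D,0])@R*1000,1)
g=im.astype(int).sum(2)
for r in (110,130,150):
    print(r,[int(v) for v in g[r,170:330:3]])
    e=np.where(np.abs(np.diff(cv2.GaussianBlur(g[r].astype(np.float32)[None],(5,1),1)[0]))>35)[0]
    print([(int(k),todock(ray(c,[[k+.5,r]],.012)[0])[0]) for k in e if 120<k<380])
for d in robot.masks_of("wrist","slot_cover"): print(d['p'],d['at'],todock(ray(c,[d['at']],.02)[0]))
E
```

```text
[0.53920872 0.00474666 0.10710425 1.59170419]
110 [449, 453, 457, 458, 460, 459, 489, 497, 497, 496, 466, 457, 467, 472, 468, 466, 468, 473, 466, 348, 337, 351, 359, 361, 640, 737, 737, 738, 739, 739, 739, 737, 738, 738, 738, 740, 751, 751, 708, 347, 377, 378, 372, 361, 335, 334, 341, 429, 356, 393, 393, 385, 383, 381]
[(130, np.float64(-168.4)), (131, np.float64(-167.5)), (225, np.float64(-78.5)), (239, np.float64(-65.4)), (240, np.float64(-64.4)), (241, np.float64(-63.5)), (242, np.float64(-62.6)), (283, np.float64(-24.2)), (284, np.float64(-23.3)), (285, np.float64(-22.3)), (286, np.float64(-21.4)), (371, np.float64(58.6)), (372, np.float64(59.6)), (373, np.float64(60.5)), (374, np.float64(61.5))]
130 [455, 452, 451, 448, 454, 452, 451, 451, 455, 463, 491, 459, 456, 455, 452, 456, 461, 460, 456, 363, 346, 356, 346, 358, 678, 737, 737, 737, 739, 737, 737, 737, 739, 739, 737, 737, 737, 751, 557, 370, 387, 388, 379, 354, 341, 342, 338, 328, 325, 354, 350, 347, 342, 340]
[(121, np.float64(-179.1)), (133, np.float64(-167.4)), (239, np.float64(-65.6)), (240, np.float64(-64.6)), (241, np
[... 152 characters left out ...]
, np.float64(60.4)), (372, np.float64(61.4))]
150 [441, 444, 446, 450, 451, 448, 453, 455, 454, 453, 477, 454, 453, 455, 456, 454, 453, 462, 462, 382, 347, 360, 349, 359, 707, 735, 735, 737, 724, 681, 666, 661, 663, 677, 698, 698, 710, 720, 363, 357, 350, 350, 339, 337, 341, 338, 341, 302, 346, 352, 346, 344, 344, 338]
[(125, np.float64(-177.3)), (126, np.float64(-176.3)), (134, np.float64(-168.4)), (239, np.float64(-65.8)), (240, np.float64(-64.8)), (241, np.float64(-63.9)), (242, np.float64(-62.9)), (281, np.float64(-25.2)), (282, np.float64(-24.2)), (283, np.float64(-23.3)), (284, np.float64(-22.3)), (369, np.float64(60.4)), (370, np.float64(61.4))]
0.86 [261.1, 168.9] [-44.8  18.3  20. ]
```

View pics/w2.png

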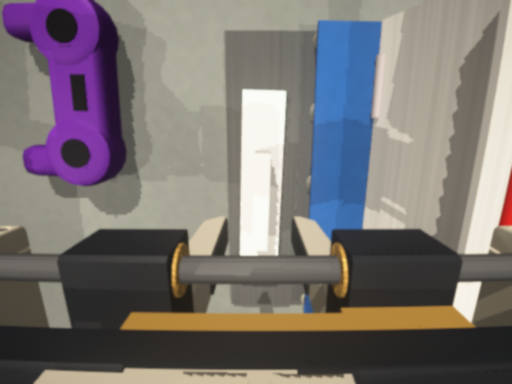

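Wrist view: the cover plate (cols 240–285) is centred under the open fingers. I go down, grip the ridge and lift.

Emit:
{"method": "drive_tool", "body": {
  "increments": [
    [[0,2,45,0,0,0,0.45],[0,2,80,0,0,0,0.45],[0,2,89,0,0,0,0.45],[0,2,89,0,0,0,0.45],[0,2,89,0,0,0,0.0],[0,2,89,0,0,0,0.0],[0,2,89,0,0,0,0.0],[0,2,89,0,0,0,0.0]]
  ],
  "newtons": 40
}}

```text
t: 5.15
eef_pos: [0.5446, 0.0047, 0.0191]
ee_rot: [3.141, 0.0, 1.592]
wrist_force: [-2.4, -1.0, 2.5]
opening: 0.0147
grasp_force: 1.1
```

Emit:
{"method": "drive_tool", "body": {
  "increments": [
    [[0,0,0,0,0,0,0],[0,0,0,0,0,0,0],[0,0,-20,0,0,0,0],[0,0,-60,0,0,0,0],[0,0,-100,0,0,0,0],[0,0,-150,0,0,0,0],[0,0,-150,0,0,0,0],[0,0,-150,0,0,0,0]]
  ]
}}

```text
t: 5.95
eef_pos: [0.5448, 0.0047, 0.169]
ee_rot: [3.14, 0.0, 1.592]
wrist_force: [-0.0, -0.1, -2.7]
opening: 0.0139
grasp_force: 39.9
```

```bash
python3 - <<'E'
from go import *
p,s=pose();print(p,s['t'],s['opening'],s['grasp_force'],s['wrist_force'])
w=p[3]
# mat centre, cover long axis along world y-ish; mat long axis x
inc(p,[.474,.369,.17,1.52],[.474,.369,.17,0],[.474,.369,.17,3.14])
E
```

```text
[0.54481021 0.00472846 0.16896428 1.59182833] 5.95 0.013879570587752575 39.89989399909973 [-0.02825472 -0.08034445 -2.67060101]
[365.68, -63.134, -1.036, 0.0, 0.0, 0.072]
[365.68, -63.134, -1.036, 0.0, 0.0, 1.592]
[365.68, -63.134, -1.036, 0.0, 0.0, -1.548]
```

Emit:
{"method": "drive_tool", "body": {
  "increments": [
    [[366,-63,0,0,0,-1.48,0],[366,-63,0,0,0,-1.48,0],[366,-63,0,0,0,-1.48,0],[366,-63,0,0,0,-1.48,0],[366,-63,0,0,0,-1.48,0],[366,-63,0,0,0,-1.48,0],[366,-63,0,0,0,-1.48,0],[366,-63,0,0,0,-1.48,0]]
  ]
}}

```text
t: 6.75
eef_pos: [0.4717, 0.3724, 0.1659]
ee_rot: [-3.14, -0.002, 2.801]
wrist_force: [-0.1, -0.8, -1.5]
opening: 0.0138
grasp_force: 39.9
```

```bash
python3 - <<'E'
from go import *
p,s=pose();print(p,s['t'],s['opening'],s['grasp_force'],s['wrist_force'])
inc(p,[.474,.369,.06,3.07])
E
```

```text
[0.47174325 0.37239861 0.16592361 2.80054173] 6.75 0.013775718466393987 39.898459911346436 [-0.08192826 -0.79192722 -1.50356842]
[-3.264, -2.448, 105.924, 0.0, 0.0, -0.269]
```

Emit:
{"method": "drive_tool", "body": {
  "increments": [
    [[-3,-2,0,0,0,-0.27,0],[-3,-2,40,0,0,-0.27,0],[-3,-2,80,0,0,-0.27,0],[-3,-2,120,0,0,-0.27,0],[-3,-2,135,0,0,-0.27,0],[-3,-2,145,0,0,-0.27,0],[-3,-2,149,0,0,-0.27,0],[-3,-2,152,0,0,-0.27,0]]
  ]
}}

```text
t: 7.55
eef_pos: [0.4766, 0.3668, 0.0172]
ee_rot: [3.141, 0.001, 3.062]
wrist_force: [-0.4, 0.4, -2.6]
opening: 0.0136
grasp_force: 39.9
```

Emit:
{"method": "drive_tool", "body": {
  "increments": [
    [[0,0,0,0,0,0,0],[0,0,0,0,0,0,0.2],[0,0,0,0,0,0,0.5],[0,0,0,0,0,0,0.5],[0,0,0,0,0,0,0.6]]
  ]
}}

```text
t: 8.05
eef_pos: [0.4762, 0.3665, 0.0167]
ee_rot: [3.141, 0.0, 3.062]
wrist_force: [0.1, 0.5, 0.5]
opening: 0.0384
grasp_force: 0.0
```

Emit:
{"method": "drive_tool", "body": {
  "increments": [
    [[0,0,-30,0,0,0,0.6],[0,0,-70,0,0,0,0.6],[0,0,-120,0,0,0,0.6],[0,0,-170,0,0,0,0.6],[0,0,-200,0,0,0,0.6],[0,0,-200,0,0,0,0.6]]
  ]
}}

```text
t: 8.65
eef_pos: [0.4776, 0.3675, 0.2213]
ee_rot: [3.137, 0.006, 3.062]
wrist_force: [-0.2, 0.5, -0.9]
opening: 0.0555
grasp_force: 0.0
```

```bash
python3 - <<'E'
from go import *
p,s=pose();print(p,s['t'],s['opening'])
import pickle
M={}
for n in("scene","side"):
    robot.read_camera(n); c=cam(n)
    for l in("cart_grey","cart_red","cart_blue","cart_yellow","slot_cover"):
        for d in robot.masks_of(n,l):
            M.setdefault((n,l),[]).append(d)
            if d['p']>.2: print(n,l,round(d['p'],2),np.round(d['at']),d['pixels'].sum(),np.round(ray(c,[d['at']],.009)[0],3)[:2])
pickle.dump(M,open('m.pkl','wb'))
inc(p,[.579,-.26,.22,np.pi+.05],[.45,-.275,.22,np.pi+.1])
E
```

```text
[0.47755442 0.36746177 0.22125548 3.06181001] 8.65 0.055497233945665414
scene cart_grey 0.75 [144. 165.] 321 [ 0.453 -0.377]
scene cart_red 0.63 [176. 196.] 356 [ 0.582 -0.261]
scene cart_red 0.57 [135. 205.] 271 [ 0.607 -0.394]
scene cart_blue 0.88 [177. 165.] 283 [ 0.46  -0.264]
scene cart_blue 0.59 [279. 137.] 879 [0.366 0.095]
scene cart_yellow 0.74 [218. 260.] 402 [ 0.806 -0.131]
scene cart_yellow 0.63 [356. 224.] 528 [0.717 0.305]
scene cart_yellow 0.59 [208. 140.] 271 [ 0.361 -0.158]
scene cart_yellow 0.57 [177. 196.] 383 [ 0.583 -0.259]
scene slot_cover 0.73 [305. 265.] 435 [0.841 0.127]
scene slot_cover 0.6 [361. 158.] 569 [0.475 0.368]
scene slot_cover 0.24 [136. 205.] 301 [ 0.604 -0.391]
side cart_grey 0.81 [239. 330.] 624 [ 0.444 -0.383]
side cart_grey 0.55 [252. 190.] 5224 [0.609 0.029]
side cart_red 0.8 [300. 313.] 602 [ 0.601 -0.39 ]
side cart_blue 0.6 [236. 291.] 562 [ 0.467 -0.282]
side cart_blue 0.35 [256. 190.] 5101 [0.622 0.025]
side cart_yellow 0.92 [194. 259.] 527 [ 0.383 -0.157]
side cart_yellow 0.63 [331. 209.] 438 [ 0.816 -0.121]
side slot_cover 0.83 [193. 132.] 550 [0.49 0.36]
[-151.13, -617.381, 1.255, 0.0, 0.0, -0.13]
[-23.736, -642.614, 1.255, 0.0, 0.0, -0.18]
```

The cover sits centred on the mat (networks put it at (0.475–0.49, 0.36–0.368), mat middle (0.474, 0.369)). On the way to the cartridges I stop over the dock and refine its y and yaw with the wrist camera.

Emit:
{"method": "drive_tool", "body": {
  "increments": [
    [[-204,-336,-30,0,0,-0.095,0.9],[-204,-336,-30,0,0,-0.095,0.9],[-204,-336,-30,0,0,-0.095,0.9],[-204,-336,-30,0,0,-0.095,0.9],[-204,-336,-30,0,0,-0.095,0.9],[-204,-336,-30,0,0,-0.095,0.9],[-204,-336,-30,0,0,-0.095,0.9],[-204,-336,-30,0,0,-0.095,0.9]]
  ]
}}

```text
t: 10.05
eef_pos: [0.6533, 0.0128, 0.2465]
ee_rot: [-3.142, 0.0, -3.127]
wrist_force: [-0.2, 0.4, -1.0]
opening: 0.0831
grasp_force: 0.0
```

Emit:
{"method": "drive_tool", "body": {
  "increments": [
    [[0,0,0,0,0,0,0.9],[0,0,0,0,0,0,0.9]]
  ]
}}

```text
t: 10.25
eef_pos: [0.6526, 0.0146, 0.2459]
ee_rot: [3.141, -0.001, -3.128]
wrist_force: [-0.3, -1.1, -0.1]
opening: 0.0837
grasp_force: 0.0
```

```bash
python3 - <<'E'
from go import *
import pickle
p,s=pose();print(p,s['t']);c=cam("wrist"); im=robot.read_camera("wrist"); pickle.dump((c,p,im),open('w3.pkl','wb'))
cv2.imwrite("pics/w3.png",cv2.resize(im[:,:,::-1],(768,576),interpolation=2))
E
```

```text
[ 0.65258456  0.01458847  0.24593584 -3.12802796] 10.25
```

View pics/w3.png

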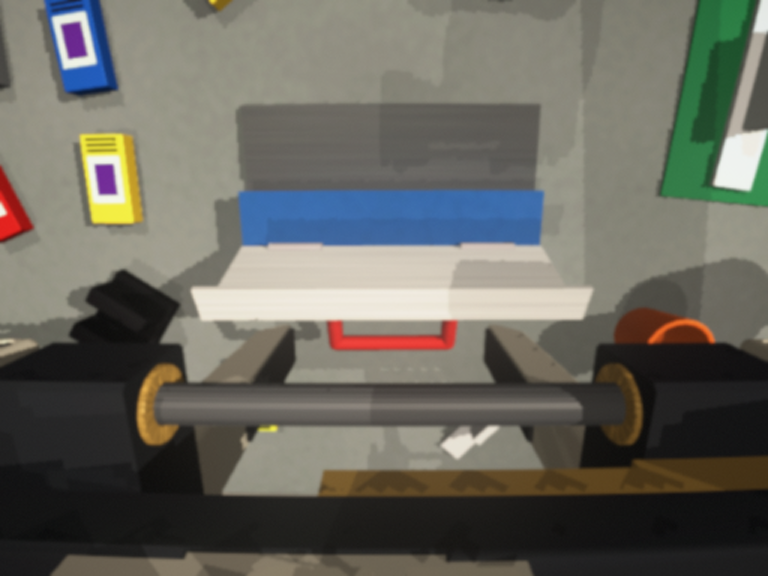

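Wrist view: floor front corners at (238,105) and (541,105), roof front corners at (240,192) and (543,191). Yellow is at (108,180), blue at (80,45).

```bash
python3 - <<'E'
from go import *
import pickle
c,p,im=pickle.load(open('w3.pkl','rb'))
u=lambda *a:np.array(a)/1.5
f=ray(c,[u(238,105),u(541,105)],.006); r=ray(c,[u(240,192),u(543,191)],.031)
print(f,r)
for q in(f,r): d=q[1]-q[0]; print('len',np.linalg.norm(d),'yaw',np.arctan2(-d[0],d[1]),'mid',q.mean(0))
print('pred floor mid',dock(-75,0),'roof mid',dock(5,0))
o=pickle.load(open('m.pkl','rb')); C={n:cam(n) for n in("scene","side")}
W={}
for l in("cart_yellow","cart_blue"):
    W[l]=robot.masks_of("wrist",l)
for l,xy in dict(cart_grey=(.453,-.377),cart_red=(.60,-.39),cart_blue=(.455,-.275),cart_yellow=(.583,-.262)).items():
    ob=[];nm=[]
    for n,cc,L in[("scene",C["scene"],o.get(("scene",l),[])),("side",C["side"],o.get(("side",l),[])),("wrist",c,W.get(l,[]))]:
        for d in L:
            if np.hypot(*(ray(cc,[d['at']],.009)[0][:2]-xy))<.04: ob.append((cc,d['pixels'].astype(float)));nm.append(n);break
    if ob: print(l,nm,[(np.round(a,4),round(b,2)) for a,b in [fitbox(ob,(.084,.042,.018),0,xy,[0,.4,-.4])]+[fitbox([k],(.084,.042,.018),0,xy,[0,.4,-.4]) for k in ob]])
E
```

```text
[[ 0.50876202 -0.1288696   0.006     ]
 [ 0.50512201  0.15769538  0.006     ]] [[ 0.58911853 -0.1232149   0.031     ]
 [ 0.58455981  0.1578074   0.031     ]]
len 0.2865881004285991 yaw 0.012701526813142693 mid [0.50694202 0.01441289 0.006     ]
len 0.2810592767659376 yaw 0.016220483483222626 mid [0.58683917 0.01729625 0.031     ]
pred floor mid [0.50960866 0.01426004] roof mid [0.58959942 0.015476  ]
cart_grey ['scene', 'side'] [(array([ 0.4459, -0.3791,  0.044 ]), np.float64(0.18)), (array([ 0.445 , -0.3792,  0.0318]), np.float64(0.16)), (array([ 0.4496, -0.3786,  0.0348]), np.float64(0.2))]
cart_red ['scene', 'side'] [(array([ 0.5972, -0.3921,  0.4495]), np.float64(0.3)), (array([ 0.5922, -0.3944,  0.4784]), np.float64(0.42)), (array([ 0.5986, -0.3914,  0.4344]), np.float64(0.15))]
cart_blue ['scene', 'side', 'wrist'] [(array([ 0.4549, -0.273 ,  0.143 ]), np.float64(0.18)), (array([ 0.4496, -0.2738,  0.1671]), np.float64(0.24)), (array([ 0.4575, -0.2734,  0.0799]), np.float64(0.16)), (array([ 0.4524, -0.2732,  0.1252]), np.float64(0.08))]
cart_yellow ['scene', 'wrist'] [(array([ 0.5778, -0.2591,  0.0348]), np.float64(0.09)), (array([ 0.5769, -0.2591,  0.0366]), np.float64(0.08)), (array([ 0.5787, -0.2593,  0.0395]), np.float64(0.09))]
```

```bash
sed -i 's/D=np.array(\[.5846,.0154\])/D=np.array([.5830,.0158])/' go.py; cat >> go.py <<'E'
def grip(x,y,w,z,o=.027): return [x-o*np.cos(w),y-o*np.sin(w),z,np.pi+w]
E
python3 - <<'E'
from go import *
p,s=pose();print(p)
inc(p,grip(.578,-.259,.036,.25),grip(.578,-.259,.036,.08))
E
```

```text
[ 0.65216109  0.01642568  0.24626597 -3.12512905]
[105.68, -274.695, -3.734, 0.0, 0.0, -0.02]
[105.68, -274.695, 166.266, 0.0, 0.0, -0.02]
```

Emit:
{"method": "drive_tool", "body": {
  "increments": [
    [[106,-275,0,0,0,-0.02,0.85],[106,-275,0,0,0,-0.02,0.85],[106,-275,0,0,0,-0.02,0.85],[106,-275,0,0,0,-0.02,0.85],[106,-275,0,0,0,-0.02,0.85],[106,-275,100,0,0,-0.02,0.85],[106,-275,166,0,0,-0.02,0.85],[106,-275,166,0,0,-0.02,0.85]]
  ]
}}

```text
t: 11.2
eef_pos: [0.5522, -0.2568, 0.1017]
ee_rot: [-3.141, 0.001, -3.106]
wrist_force: [0.9, -0.6, -0.7]
opening: 0.0789
grasp_force: 0.0
```

```bash
python3 - <<'E'
from go import *
p,s=pose();print(p)
inc(p,grip(.578,-.259,.036,.004))
E
```

```text
[ 0.55224002 -0.25676653  0.10169833 -3.10568041]
[1.337, -3.159, 97.698, 0.0, 0.0, -0.0]
```

Emit:
{"method": "drive_tool", "body": {
  "increments": [
    [[0,0,0,0,0,0,0.85],[0,0,0,0,0,0,0.85],[0,0,0,0,0,0,0.85]]
  ]
}}

```text
t: 11.5
eef_pos: [0.554, -0.2569, 0.1057]
ee_rot: [-3.14, 0.004, -3.105]
wrist_force: [0.1, -0.4, -0.1]
opening: 0.0792
grasp_force: 0.0
```

```bash
python3 - <<'E'
from go import *
p,s=pose();print(p)
inc(p,grip(.578,-.259,.036,.004))
E
```

```text
[ 0.55404853 -0.25687534  0.1056787  -3.10519642]
[3.142, -2.984, 101.679, 0.0, 0.0, 0.0]
```

Emit:
{"method": "drive_tool", "body": {
  "increments": [
    [[3,-3,45,0,0,0,0.85],[3,-3,80,0,0,0,0.85],[3,-3,96,0,0,0,0.85],[3,-3,101,0,0,0,0.85],[3,-3,101,0,0,0,0.85],[3,-3,101,0,0,0,0.3],[3,-3,101,0,0,0,0.0],[3,-3,101,0,0,0,0.0]]
  ],
  "newtons": 40
}}

```text
t: 12.3
eef_pos: [0.5499, -0.2605, 0.0027]
ee_rot: [-3.141, 0.001, -3.106]
wrist_force: [-0.7, -0.7, 0.6]
opening: 0.0593
grasp_force: 0.0
```

Emit:
{"method": "drive_tool", "body": {
  "increments": [
    [[0,0,0,0,0,0,0],[0,0,0,0,0,0,0],[0,0,-20,0,0,0,0],[0,0,-50,0,0,0,0],[0,0,-80,0,0,0,0],[0,0,-80,0,0,0,0],[0,0,-80,0,0,0,0]]
  ]
}}

```text
t: 13.0
eef_pos: [0.5494, -0.2602, 0.0817]
ee_rot: [-3.141, 0.0, -3.106]
wrist_force: [-0.3, 0.4, -1.2]
opening: 0.0413
grasp_force: 40.0
```

```bash
python3 - <<'E'
from go import *
p,s=pose();print(p,s['opening'],s['grasp_force'])
w=np.pi+DW
inc(p,[*dock(-55-27,105),.084,w])
E
```

```text
[ 0.54939458 -0.26020383  0.08169322 -3.10640725] 0.04125817549964771 39.99484598636627
[36.591, 381.269, -2.307, 0.0, 0.0, 0.02]
```

Emit:
{"method": "drive_tool", "body": {
  "increments": [
    [[37,381,-2,0,0,0.02,0],[37,381,-2,0,0,0.02,0],[37,381,-2,0,0,0.02,0],[37,381,-2,0,0,0.02,0],[37,381,-2,0,0,0.02,0],[37,381,-2,0,0,0.02,0],[37,381,-2,0,0,0.02,0],[37,381,-2,0,0,0.02,0]]
  ]
}}

```text
t: 13.8
eef_pos: [0.4974, 0.1219, 0.0824]
ee_rot: [-3.141, -0.002, -3.125]
wrist_force: [0.6, -0.7, -0.6]
opening: 0.0416
grasp_force: 40.0
```

Emit:
{"method": "drive_tool", "body": {
  "increments": [
    [[0,0,0,0,0,0,0],[0,0,0,0,0,0,0],[0,0,0,0,0,0,0]]
  ]
}}

```text
t: 14.1
eef_pos: [0.4988, 0.1183, 0.083]
ee_rot: [-3.141, -0.001, -3.127]
wrist_force: [0.2, -1.0, -1.7]
opening: 0.0419
grasp_force: 40.0
```

```bash
python3 - <<'E'
from go import *
p,s=pose();print(p,s['opening'],s['grasp_force'])
w=np.pi+DW
inc(p,[*dock(-55-27,105),.0105,w],[*dock(3-27,105),.0105,w])
E
```

```text
[ 0.49879595  0.11834173  0.08295645 -3.12713226] 0.04186707297794609 39.994436502456665
[-0.635, 1.191, 72.456, 0.0, 0.0, -0.001]
[-58.635, 1.234, 72.456, 0.0, 0.0, -0.001]
```

Emit:
{"method": "drive_tool", "body": {
  "increments": [
    [[0,1,40,0,0,0,0],[0,1,62,0,0,0,0],[0,1,72,0,0,0,0],[0,1,72,0,0,0,0],[-10,1,72,0,0,0,0],[-20,1,72,0,0,0,0],[-28,1,72,0,0,0,0],[-28,1,72,0,0,0,0]]
  ]
}}

```text
t: 14.9
eef_pos: [0.5288, 0.1207, 0.0123]
ee_rot: [3.141, 0.002, -3.127]
wrist_force: [-1.0, 0.5, -0.1]
opening: 0.0415
grasp_force: 40.0
```

Emit:
{"method": "drive_tool", "body": {
  "increments": [
    [[-8,0,0,0,0,0,0],[-16,0,0,0,0,0,0],[-22,0,0,0,0,0,0],[-26,0,0,0,0,0,0],[-28,0,0,0,0,0,0],[-30,0,0,0,0,0,0],[-30,0,0,0,0,0,0]]
  ]
}}

```text
t: 15.6
eef_pos: [0.5539, 0.121, 0.0107]
ee_rot: [-3.141, -0.007, -3.126]
wrist_force: [-12.7, -0.7, 4.3]
opening: 0.0417
grasp_force: 40.0
```

```bash
python3 - <<'E'
from go import *
p,s=pose();print(p,s['opening'],s['grasp_force'],s['wrist_force'])
w=np.pi+DW
inc(p,[*dock(3-27,105),.0105,w])
E
```

```text
[ 0.55391713  0.12095822  0.01071207 -3.12623056] 0.041729303593952966 40.00096321105957 [-12.65332023  -0.70211414   4.30871847]
[-3.481, -0.589, 0.212, 0.0, 0.0, 0.0]
```

Emit:
{"method": "drive_tool", "body": {
  "increments": [
    [[-2,0,0,0,0,0,0],[-4,0,0,0,0,0,0],[-4,0,0,0,0,0,0]]
  ]
}}

```text
t: 15.9
eef_pos: [0.5549, 0.1209, 0.0098]
ee_rot: [-3.14, -0.014, -3.126]
wrist_force: [-23.6, -0.5, 6.5]
opening: 0.0414
grasp_force: 40.0
```

Emit:
{"method": "drive_tool", "body": {
  "increments": [
    [[0,0,0,0,0,0,0.52],[0,0,0,0,0,0,0.52],[0,0,0,0,0,0,0.52],[6,0,-30,0,0,0,0.52],[6,0,-80,0,0,0,0.52],[6,0,-80,0,0,0,0.52]]
  ]
}}

```text
t: 16.5
eef_pos: [0.5584, 0.1216, 0.0974]
ee_rot: [3.14, 0.01, -3.126]
wrist_force: [1.4, -0.8, -1.2]
opening: 0.0482
grasp_force: 0.0
```

```bash
python3 - <<'E'
from go import *
p,s=pose();print(p,s['opening'],s['grasp_force'],s['wrist_force'])
c=cam("side"); im=robot.read_camera("side"); cv2.imwrite("pics/s4.png",cv2.resize(im[90:290,170:370,::-1],(600,600),interpolation=2))
import pickle
M={}
for n in("side",):
    for l in("cart_grey","cart_red","cart_blue","cart_yellow"):
        for d in robot.masks_of(n,l):
            if d['p']>.3: print(n,l,round(d['p'],2),np.round(d['at']),d['pixels'].sum(),np.round(ray(c,[d['at']],.009)[0],3)[:2])
g=grip(.4530,-.2732,.125,.10)
inc(p,g)
E
```

```text
[ 0.55842137  0.121573    0.09738444 -3.12638173] 0.04819712632573009 0.0 [ 1.43782469 -0.78128882 -1.24306912]
side cart_grey 0.8 [241. 330.] 647 [ 0.449 -0.385]
side cart_blue 0.73 [237. 289.] 480 [ 0.471 -0.278]
side cart_yellow 0.74 [193. 259.] 443 [ 0.381 -0.156]
side cart_yellow 0.67 [231. 170.] 184 [0.571 0.134]
side cart_yellow 0.64 [330. 211.] 414 [ 0.808 -0.125]
[138.251, -396.082, -2.616, 0.0, 0.0, -0.11]
```

View pics/s4.png

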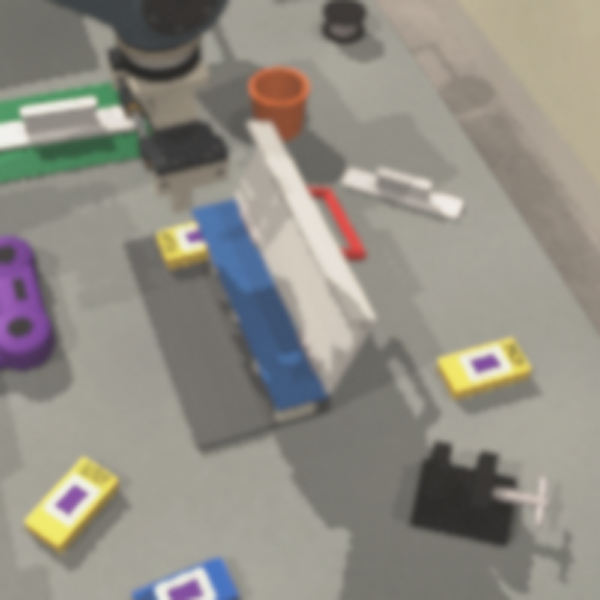

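```bash
python3 - <<'E'
from go import *
c=cam("side");R=Ro.from_euler('z',DW).as_matrix()
u=np.array([[156,236],[170,263],[195,212],[273,405]])/3+[170,90]
for q,z in zip(u,(.024,.024,.031,.031)): print(np.round((ray(c,[q],z)[0]-[*D,0])@R*1000,1))
E
```

```text
[-40.  118.8  24. ]
[-36.6  75.7  24. ]
[  9.3 133.2  31. ]
[   4.1 -137.4   31. ]
```

Emit:
{"method": "drive_tool", "body": {
  "increments": [
    [[138,-396,-50,0,0,-0.11,0.85],[138,-396,-50,0,0,-0.11,0.85],[138,-396,-50,0,0,-0.11,0.85],[138,-396,-50,0,0,-0.11,0.85],[138,-396,-50,0,0,-0.11,0.85],[138,-396,-50,0,0,-0.11,0.85],[138,-396,-50,0,0,-0.11,0.85],[138,-396,-50,0,0,-0.11,0.85]]
  ]
}}

```text
t: 17.55
eef_pos: [0.4287, -0.2575, 0.1383]
ee_rot: [3.14, -0.001, -3.016]
wrist_force: [0.8, -0.1, -0.4]
opening: 0.0793
grasp_force: 0.0
```

Emit:
{"method": "drive_tool", "body": {
  "increments": [
    [[0,0,0,0,0,0,0.85],[0,0,0,0,0,0,0.85],[0,0,0,0,0,0,0.85]]
  ]
}}

```text
t: 17.85
eef_pos: [0.43, -0.2549, 0.1382]
ee_rot: [3.14, -0.001, -3.016]
wrist_force: [-0.2, 0.5, -0.2]
opening: 0.0794
grasp_force: 0.0
```

```bash
python3 - <<'E'
from go import *
p,s=pose();print(p)
c=cam("wrist"); im=robot.read_camera("wrist"); cv2.imwrite("pics/w5.png",im[:,:,::-1])
for l,xy in dict(cart_blue=(.453,-.273),cart_grey=(.447,-.379),cart_red=(.597,-.392)).items():
    for d in robot.masks_of("wrist",l):
        a=ray(c,[d['at']],.009)[0]; print(l,d['p'],np.round(d['at']),np.round(a,3))
        if np.hypot(*(a[:2]-xy))<.05: print(fitbox([(c,d['pixels'].astype(float))],(.084,.042,.018),0,xy,[0,.4,-.4]))
inc(p,grip(.4530,-.2732,.125,.004))
E
```

```text
[ 0.42995014 -0.25486598  0.13820371 -3.01573164]
cart_blue 0.67 [240. 205.] [ 0.453 -0.273  0.009]
(array([ 0.4547918 , -0.27248704,  0.1154256 ]), np.float64(0.06052587224001349))
cart_grey 0.59 [147. 186.] [ 0.444 -0.38   0.009]
(array([ 0.44741616, -0.37845958,  0.0412612 ]), np.float64(0.06285171568627451))
cart_red 0.51 [161. 323.] [ 0.626 -0.358  0.009]
(array([ 0.81654312, -0.3885031 ,  0.07042444]), np.float64(1.0))
[6.434, -21.059, 134.204, 0.0, 0.0, 0.001]
```

Yellow's rear edge is at dock x ≈ -38 (home is -39), so it is home. Next is blue; the wrist fit confirms its position.

Emit:
{"method": "drive_tool", "body": {
  "increments": [
    [[6,-21,45,0,0,0,0.85],[6,-21,90,0,0,0,0.85],[6,-21,120,0,0,0,0.85],[6,-21,134,0,0,0,0.85],[6,-21,134,0,0,0,0.6],[6,-21,134,0,0,0,0.3],[6,-21,134,0,0,0,0.0],[6,-21,134,0,0,0,0.0]]
  ],
  "newtons": 40
}}

```text
t: 18.85
eef_pos: [0.4274, -0.2779, 0.0063]
ee_rot: [-3.14, 0.002, -3.016]
wrist_force: [0.0, 0.5, 0.1]
opening: 0.0514
grasp_force: 0.0
```

Emit:
{"method": "drive_tool", "body": {
  "increments": [
    [[0,0,0,0,0,0,0],[0,0,0,0,0,0,0],[0,0,-20,0,0,0,0],[0,0,-50,0,0,0,0],[0,0,-80,0,0,0,0],[0,0,-80,0,0,0,0],[0,0,-80,0,0,0,0]]
  ]
}}

```text
t: 19.55
eef_pos: [0.4267, -0.2775, 0.0852]
ee_rot: [-3.141, 0.001, -3.016]
wrist_force: [-0.3, 0.4, -1.0]
opening: 0.0415
grasp_force: 40.0
```

```bash
python3 - <<'E'
from go import *
p,s=pose();print(p,s['opening'],s['grasp_force'])
w=np.pi+DW
inc(p,[*dock(-55-27,35),.084,w])
E
```

```text
[ 0.42672706 -0.27754969  0.08523216 -3.0164567 ] 0.041486103822210595 39.99979019165039
[-113.999, 315.337, 1.232, 0.0, 0.0, 0.11]
```

Emit:
{"method": "drive_tool", "body": {
  "increments": [
    [[-114,315,0,0,0,0.11,0],[-114,315,0,0,0,0.11,0],[-114,315,0,0,0,0.11,0],[-114,315,0,0,0,0.11,0],[-114,315,0,0,0,0.11,0],[-114,315,0,0,0,0.11,0],[-114,315,0,0,0,0.11,0],[-114,315,0,0,0,0.11,0]]
  ]
}}

```text
t: 20.35
eef_pos: [0.5002, 0.0527, 0.0837]
ee_rot: [3.141, -0.002, -3.122]
wrist_force: [-0.2, -0.2, -0.5]
opening: 0.0416
grasp_force: 40.0
```

Emit:
{"method": "drive_tool", "body": {
  "increments": [
    [[0,0,0,0,0,0,0],[0,0,0,0,0,0,0],[0,0,0,0,0,0,0]]
  ]
}}

```text
t: 20.65
eef_pos: [0.5001, 0.0482, 0.0847]
ee_rot: [-3.142, -0.001, -3.128]
wrist_force: [-0.3, 0.1, -0.7]
opening: 0.0417
grasp_force: 40.0
```

```bash
python3 - <<'E'
from go import *
p,s=pose();print(p,s['opening'],s['grasp_force'])
w=np.pi+DW
inc(p,[*dock(-55-27,35),.0125,w],[*dock(3-27,35),.0125,w])
E
```

```text
[ 0.5001494   0.04822851  0.08466937 -3.12794314] 0.04172925069958303 39.99982953071594
[-0.346, 1.316, 72.169, 0.0, 0.0, -0.002]
[-58.346, 1.406, 72.169, 0.0, 0.0, -0.002]
```

Emit:
{"method": "drive_tool", "body": {
  "increments": [
    [[0,1,40,0,0,0,0],[0,1,62,0,0,0,0],[0,1,72,0,0,0,0],[0,1,72,0,0,0,0],[-10,1,72,0,0,0,0],[-20,1,72,0,0,0,0],[-28,1,72,0,0,0,0],[-28,1,72,0,0,0,0]]
  ]
}}

```text
t: 21.45
eef_pos: [0.5301, 0.0507, 0.0135]
ee_rot: [-3.142, 0.002, -3.126]
wrist_force: [-0.1, 0.4, -1.0]
opening: 0.0414
grasp_force: 40.0
```

Emit:
{"method": "drive_tool", "body": {
  "increments": [
    [[-8,0,0,0,0,0,0],[-16,0,0,0,0,0,0],[-22,0,0,0,0,0,0],[-26,0,0,0,0,0,0],[-28,0,0,0,0,0,0],[-31,0,0,0,0,0,0],[-33,0,0,0,0,0,0],[-33,0,0,0,0,0,0]]
  ]
}}

```text
t: 22.25
eef_pos: [0.5562, 0.0511, 0.0115]
ee_rot: [-3.141, -0.012, -3.126]
wrist_force: [-20.3, -2.4, 6.7]
opening: 0.0417
grasp_force: 40.0
```

Contact at -20 N at x = 0.556, the same as yellow, so the back stop is reached. I release and go for grey.

Emit:
{"method": "drive_tool", "body": {
  "increments": [
    [[0,0,0,0,0,0,0.52],[0,0,0,0,0,0,0.52],[0,0,0,0,0,0,0.52],[6,0,-30,0,0,0,0.52],[6,0,-80,0,0,0,0.52],[6,0,-120,0,0,0,0.52],[6,0,-120,0,0,0,0.52]]
  ]
}}

```text
t: 22.95
eef_pos: [0.5585, 0.0512, 0.1385]
ee_rot: [-3.142, 0.01, -3.126]
wrist_force: [0.3, -0.3, -0.4]
opening: 0.0483
grasp_force: 0.0
```

```bash
python3 - <<'E'
from go import *
p,s=pose();print(p)
c=cam("side"); im=robot.read_camera("side"); R=Ro.from_euler('z',DW).as_matrix()
for l in("cart_grey","cart_red","cart_blue","cart_yellow"):
    for d in robot.masks_of("side",l):
        if d['p']>.3:
            print(l,round(d['p'],2),np.round(d['at']),d['pixels'].sum(),np.round(ray(c,[d['at']],.018)[0],3)[:2], np.round((ray(c,[d['at']],.024)[0]-[*D,0])@R*1000,1))
inc(p,grip(.4470,-.3790,.042,.14))
E
```

```text
[ 0.55846603  0.05121628  0.13847828 -3.12633898]
cart_grey 0.87 [240. 329.] 651 [ 0.448 -0.385] [-141.7 -400.9   24. ]
cart_grey 0.74 [186. 140.] 1056 [0.455 0.317] [-123.9  296.1   24. ]
cart_red 0.83 [299. 314.] 560 [ 0.595 -0.395] [   3.9 -413.3   24. ]
cart_red 0.31 [271. 171.] 1815 [0.692 0.081] [108.3  58.1  24. ]
cart_blue 0.47 [240. 189.] 201 [0.574 0.038] [-9.7 17.8 24. ]
cart_yellow 0.83 [194. 259.] 513 [ 0.384 -0.163] [-201.6 -179.1   24. ]
cart_yellow 0.52 [230. 171.] 178 [0.566 0.119] [-17.   98.3  24. ]
[145.006, -429.188, -1.522, 0.0, 0.0, -0.027]
```

Emit:
{"method": "drive_tool", "body": {
  "increments": [
    [[145,-429,0,0,0,-0.027,0.85],[145,-429,0,0,0,-0.027,0.85],[145,-429,0,0,0,-0.027,0.85],[145,-429,0,0,0,-0.027,0.85],[145,-429,0,0,0,-0.027,0.85],[145,-429,0,0,0,-0.027,0.85],[145,-429,0,0,0,-0.027,0.85],[145,-429,0,0,0,-0.027,0.85]]
  ]
}}

```text
t: 24.0
eef_pos: [0.4318, -0.3313, 0.1318]
ee_rot: [3.14, -0.001, -3.1]
wrist_force: [0.9, 0.3, 0.6]
opening: 0.0794
grasp_force: 0.0
```

Emit:
{"method": "drive_tool", "body": {
  "increments": [
    [[0,0,0,0,0,0,0.85],[0,0,0,0,0,0,0.85],[0,0,0,0,0,0,0.85]]
  ]
}}

```text
t: 24.3
eef_pos: [0.4332, -0.3286, 0.1322]
ee_rot: [3.14, -0.001, -3.099]
wrist_force: [0.5, 1.5, 0.3]
opening: 0.0791
grasp_force: 0.0
```

```bash
python3 - <<'E'
from go import *
p,s=pose();print(p)
c=cam("wrist"); im=robot.read_camera("wrist")
for l,xy in dict(cart_grey=(.447,-.379)).items():
    for d in robot.masks_of("wrist",l):
        a=ray(c,[d['at']],.009)[0]; print(l,d['p'],np.round(d['at']),np.round(a,3))
        if np.hypot(*(a[:2]-xy))<.05: print(fitbox([(c,d['pixels'].astype(float))],(.084,.042,.018),0,xy,[0,.4,-.4]))
inc(p,grip(.4470,-.3788,.042,.0045))
E
```

```text
[ 0.43316521 -0.32858822  0.13221074 -3.09872494]
cart_grey 0.78 [210. 194.] [ 0.441 -0.382  0.009]
(array([ 0.44776952, -0.37789798,  0.01735479]), np.float64(0.12653047257297334))
[15.33, -50.735, 127.711, 0.0, 0.0, 0.001]
```

Emit:
{"method": "drive_tool", "body": {
  "increments": [
    [[15,-50,0,0,0,0,0.85],[15,-50,45,0,0,0,0.85],[15,-50,90,0,0,0,0.85],[15,-50,118,0,0,0,0.85],[15,-50,128,0,0,0,0.85],[15,-50,128,0,0,0,0.5],[15,-50,128,0,0,0,0.0],[15,-50,128,0,0,0,0.0]]
  ],
  "newtons": 40
}}

```text
t: 25.2
eef_pos: [0.4212, -0.3809, 0.0067]
ee_rot: [-3.14, 0.002, -3.099]
wrist_force: [0.8, -0.4, 0.0]
opening: 0.06
grasp_force: 0.0
```

Emit:
{"method": "drive_tool", "body": {
  "increments": [
    [[0,0,0,0,0,0,0],[0,0,0,0,0,0,0],[0,0,-20,0,0,0,0],[0,0,-50,0,0,0,0],[0,0,-80,0,0,0,0],[0,0,-80,0,0,0,0],[0,0,-80,0,0,0,0]]
  ]
}}

```text
t: 25.9
eef_pos: [0.4203, -0.3804, 0.0853]
ee_rot: [-3.141, 0.001, -3.099]
wrist_force: [-0.4, 0.3, -1.7]
opening: 0.0416
grasp_force: 39.9
```

```bash
python3 - <<'E'
from go import *
p,s=pose();print(p,s['opening'],s['grasp_force'])
w=np.pi+DW
inc(p,[*dock(-55-27,-35),.084,w])
E
```

```text
[ 0.42029756 -0.38035767  0.08531831 -3.09937711] 0.041569030035212874 39.92193102836609
[-96.361, 356.166, 1.318, 0.0, 0.0, 0.027]
```

Emit:
{"method": "drive_tool", "body": {
  "increments": [
    [[-96,356,0,0,0,0.027,0],[-96,356,0,0,0,0.027,0],[-96,356,0,0,0,0.027,0],[-96,356,0,0,0,0.027,0],[-96,356,0,0,0,0.027,0],[-96,356,0,0,0,0.027,0],[-96,356,0,0,0,0.027,0],[-96,356,0,0,0,0.027,0]]
  ]
}}

```text
t: 26.7
eef_pos: [0.5007, -0.017, 0.0838]
ee_rot: [3.141, -0.002, -3.124]
wrist_force: [-0.1, 0.1, -1.9]
opening: 0.0413
grasp_force: 39.9
```

Emit:
{"method": "drive_tool", "body": {
  "increments": [
    [[0,0,0,0,0,0,0],[0,0,0,0,0,0,0],[0,0,0,0,0,0,0]]
  ]
}}

```text
t: 27.0
eef_pos: [0.5007, -0.0216, 0.0845]
ee_rot: [3.142, -0.001, -3.128]
wrist_force: [0.8, 0.6, -0.7]
opening: 0.0415
grasp_force: 39.9
```

```bash
python3 - <<'E'
from go import *
p,s=pose();print(p,s['opening'],s['grasp_force'])
w=np.pi+DW
inc(p,[*dock(-55-27,-35),.0125,w],[*dock(3-27,-35),.0125,w])
E
```

```text
[ 0.50067022 -0.02159458  0.0844848  -3.12755963] 0.04146969626332971 39.921966791152954
[-0.887, 1.14, 71.985, 0.0, 0.0, -0.001]
[-58.887, 1.208, 71.985, 0.0, 0.0, -0.001]
```

Emit:
{"method": "drive_tool", "body": {
  "increments": [
    [[0,1,40,0,0,0,0],[0,1,62,0,0,0,0],[0,1,72,0,0,0,0],[0,1,72,0,0,0,0],[-10,1,72,0,0,0,0],[-20,1,72,0,0,0,0],[-28,1,72,0,0,0,0],[-28,1,72,0,0,0,0]]
  ]
}}

```text
t: 27.8
eef_pos: [0.5307, -0.0193, 0.0134]
ee_rot: [-3.141, 0.002, -3.126]
wrist_force: [-0.5, -0.4, -1.7]
opening: 0.0417
grasp_force: 40.0
```

Emit:
{"method": "drive_tool", "body": {
  "increments": [
    [[-8,0,0,0,0,0,0],[-16,0,0,0,0,0,0],[-22,0,0,0,0,0,0],[-26,0,0,0,0,0,0],[-28,0,0,0,0,0,0],[-31,0,0,0,0,0,0],[-33,0,0,0,0,0,0],[-33,0,0,0,0,0,0]]
  ]
}}

```text
t: 28.6
eef_pos: [0.5577, -0.0189, 0.0118]
ee_rot: [3.141, -0.011, -3.126]
wrist_force: [-18.4, -4.5, 5.0]
opening: 0.0417
grasp_force: 40.0
```

Emit:
{"method": "drive_tool", "body": {
  "increments": [
    [[0,0,0,0,0,0,0.52],[0,0,0,0,0,0,0.52],[0,0,0,0,0,0,0.52],[6,0,-30,0,0,0,0.52],[6,0,-80,0,0,0,0.52],[6,0,-120,0,0,0,0.52],[6,0,-120,0,0,0,0.52]]
  ]
}}

```text
t: 29.3
eef_pos: [0.5591, -0.019, 0.1384]
ee_rot: [-3.14, 0.009, -3.126]
wrist_force: [0.9, -0.6, -0.2]
opening: 0.0483
grasp_force: 0.0
```

```bash
python3 - <<'E'
from go import *
p,s=pose();print(p,s['joint_positions'])
c=cam("side"); im=robot.read_camera("side"); R=Ro.from_euler('z',DW).as_matrix()
for l in("cart_grey","cart_red","cart_blue","cart_yellow"):
    for d in robot.masks_of("side",l):
        if d['p']>.3:
            print(l,round(d['p'],2),np.round(d['at']),d['pixels'].sum(),np.round(ray(c,[d['at']],.018)[0],3)[:2], np.round((ray(c,[d['at']],.024)[0]-[*D,0])@R*1000,1))
            if l=="cart_red": print(fitbox([(c,d['pixels'].astype(float))],(.084,.042,.018),0,(.597,-.392),[0,.4,-.4]))
inc(p,grip(.597,-.392,.44,.14))
E
```

```text
[ 0.55905452 -0.01896702  0.13842289 -3.12621253] [-1.17153710e-01  4.58356359e-01  1.70931702e+00  3.76540847e-05
  9.64568948e-01 -1.70334589e+00]
cart_grey 0.62 [228. 173.] 108 [0.554 0.115] [-28.3  94.3  24. ]
cart_grey 0.55 [246. 204.] 207 [ 0.572 -0.027] [-12.5 -47.1  24. ]
cart_red 0.77 [300. 313.] 622 [ 0.599 -0.394] [   8.7 -411.5   24. ]
(array([ 0.59933874, -0.39261786,  0.3965147 ]), np.float64(0.121612760859971))
cart_blue 0.58 [240. 186.] 161 [0.578 0.047] [-5.6 26.4 24. ]
cart_yellow 0.98 [331. 210.] 432 [ 0.81  -0.127] [ 221.4 -149.7   24. ]
cart_yellow 0.94 [196. 259.] 525 [ 0.389 -0.164] [-196.6 -180.1   24. ]
[-7.602, -384.696, -1.577, 0.0, 0.0, -0.425]
```

Emit:
{"method": "drive_tool", "body": {
  "increments": [
    [[-8,-385,0,0,0,-0.42,0.85],[-8,-385,0,0,0,-0.42,0.85],[-8,-385,0,0,0,-0.42,0.85],[-8,-385,0,0,0,-0.42,0.85],[-8,-385,0,0,0,-0.42,0.85],[-8,-385,0,0,0,-0.42,0.85],[-8,-385,0,0,0,-0.42,0.85],[-8,-385,0,0,0,-0.42,0.85]]
  ]
}}

```text
t: 30.35
eef_pos: [0.5691, -0.4059, 0.1312]
ee_rot: [3.14, -0.001, -2.707]
wrist_force: [-0.1, 1.2, -0.4]
opening: 0.0792
grasp_force: 0.0
```

Emit:
{"method": "drive_tool", "body": {
  "increments": [
    [[0,0,0,0,0,0,0.85],[0,0,0,0,0,0,0.85],[0,0,0,0,0,0,0.85]]
  ]
}}

```text
t: 30.65
eef_pos: [0.5699, -0.4023, 0.132]
ee_rot: [3.14, -0.001, -2.706]
wrist_force: [-0.2, -0.4, -0.6]
opening: 0.0792
grasp_force: 0.0
```

```bash
python3 - <<'E'
from go import *
p,s=pose();print(p,s['joint_positions'])
c=cam("wrist"); im=robot.read_camera("wrist")
for l,xy in dict(cart_red=(.597,-.392)).items():
    for d in robot.masks_of("wrist",l):
        a=ray(c,[d['at']],.009)[0]; print(l,d['p'],np.round(d['at']),np.round(a,3))
        if np.hypot(*(a[:2]-xy))<.05: print(fitbox([(c,d['pixels'].astype(float))],(.084,.042,.018),0,xy,[0,.4,-.4]))
inc(p,grip(.598,-.392,.43,.0045))
E
```

```text
[ 0.56987248 -0.40231413  0.13196993 -2.70565172] [-6.81508645e-01  7.05469848e-01  1.29705330e+00  2.11805177e-04
  1.14101510e+00 -2.68833372e+00]
cart_red 0.98 [259. 208.] [ 0.591 -0.391  0.009]
(array([ 0.59572289, -0.39059527,  0.37555513]), np.float64(0.07562866954691481))
[-2.853, -2.367, 127.47, 0.0, 0.0, 0.006]
```

Emit:
{"method": "drive_tool", "body": {
  "increments": [
    [[-2,-2,45,0,0,0.03,0.85],[-2,-2,90,0,0,0.03,0.85],[-2,-2,118,0,0,0.03,0.85],[-2,-2,128,0,0,0.03,0.85],[-2,-2,128,0,0,0.03,0.85],[-2,-2,128,0,0,0.03,0.5],[-2,-2,128,0,0,0.03,0.0],[-2,-2,128,0,0,0.03,0.0]]
  ],
  "newtons": 40
}}

```text
t: 31.55
eef_pos: [0.5733, -0.405, 0.0067]
ee_rot: [-3.14, 0.001, -2.736]
wrist_force: [0.3, 0.3, -0.0]
opening: 0.0599
grasp_force: 0.0
```

Emit:
{"method": "drive_tool", "body": {
  "increments": [
    [[0,0,0,0,0,0,0],[0,0,0,0,0,0,0],[0,0,-20,0,0,0,0],[0,0,-50,0,0,0,0],[0,0,-80,0,0,0,0],[0,0,-80,0,0,0,0],[0,0,-80,0,0,0,0]]
  ]
}}

```text
t: 32.25
eef_pos: [0.5726, -0.4046, 0.0852]
ee_rot: [-3.141, 0.0, -2.736]
wrist_force: [-0.5, 1.6, -0.7]
opening: 0.0415
grasp_force: 40.0
```

```bash
python3 - <<'E'
from go import *
p,s=pose();print(p,s['opening'],s['grasp_force'])
w=np.pi+DW
inc(p,[*dock(-55-27,-105),.084,w])
E
```

```text
[ 0.57263829 -0.40459684  0.08516033 -2.73644207] 0.0415269835302378 39.996339082717896
[-59.466, 316.333, 1.16, 0.0, 0.0, 0.39]
```

Emit:
{"method": "drive_tool", "body": {
  "increments": [
    [[-59,316,0,0,0,0.39,0],[-59,316,0,0,0,0.39,0],[-59,316,0,0,0,0.39,0],[-59,316,0,0,0,0.39,0],[-59,316,0,0,0,0.39,0],[-59,316,0,0,0,0.39,0],[-59,316,0,0,0,0.39,0],[-59,316,0,0,0,0.39,0]]
  ]
}}

```text
t: 33.05
eef_pos: [0.5007, -0.0883, 0.0838]
ee_rot: [3.141, -0.003, -3.123]
wrist_force: [0.1, 0.3, -1.6]
opening: 0.0418
grasp_force: 40.0
```

Emit:
{"method": "drive_tool", "body": {
  "increments": [
    [[0,0,0,0,0,0,0],[0,0,0,0,0,0,0],[0,0,0,0,0,0,0]]
  ]
}}

```text
t: 33.35
eef_pos: [0.5024, -0.0919, 0.0847]
ee_rot: [3.142, -0.0, -3.128]
wrist_force: [-0.3, 0.0, -0.9]
opening: 0.0415
grasp_force: 40.0
```

```bash
python3 - <<'E'
from go import *
p,s=pose();print(p,s['opening'],s['grasp_force'])
w=np.pi+DW
inc(p,[*dock(-55-27,-105),.0125,w],[*dock(3-27,-105),.0125,w])
E
```

```text
[ 0.50239512 -0.09190441  0.08468519 -3.12773642] 0.04146671007500574 39.99626934528351
[-0.231, 1.467, 72.185, 0.0, 0.0, -0.001]
[-58.231, 1.545, 72.185, 0.0, 0.0, -0.001]
```

Emit:
{"method": "drive_tool", "body": {
  "increments": [
    [[0,1,40,0,0,0,0],[0,1,62,0,0,0,0],[0,1,72,0,0,0,0],[0,1,72,0,0,0,0],[-10,1,72,0,0,0,0],[-20,1,72,0,0,0,0],[-28,1,72,0,0,0,0],[-28,1,72,0,0,0,0]]
  ]
}}

```text
t: 34.15
eef_pos: [0.5319, -0.0896, 0.0134]
ee_rot: [-3.141, 0.002, -3.126]
wrist_force: [-0.4, -0.4, -0.3]
opening: 0.0415
grasp_force: 40.0
```

Emit:
{"method": "drive_tool", "body": {
  "increments": [
    [[-8,0,0,0,0,0,0],[-16,0,0,0,0,0,0],[-22,0,0,0,0,0,0],[-26,0,0,0,0,0,0],[-28,0,0,0,0,0,0],[-31,0,0,0,0,0,0],[-34,0,0,0,0,0,0],[-34,0,0,0,0,0,0]]
  ]
}}

```text
t: 34.95
eef_pos: [0.5596, -0.0887, 0.0117]
ee_rot: [3.14, -0.011, -3.126]
wrist_force: [-19.7, -3.5, 5.9]
opening: 0.0415
grasp_force: 40.0
```

Emit:
{"method": "drive_tool", "body": {
  "increments": [
    [[0,0,0,0,0,0,0.52],[0,0,0,0,0,0,0.52],[0,0,0,0,0,0,0.52],[6,0,-30,0,0,0,0.52],[6,0,-80,0,0,0,0.52],[6,0,-120,0,0,0,0.52],[6,0,-160,0,0,0,0.52],[6,0,-160,0,0,0,0.52]]
  ]
}}

```text
t: 35.75
eef_pos: [0.5609, -0.0895, 0.1786]
ee_rot: [-3.139, 0.009, -3.126]
wrist_force: [0.2, -0.6, -0.2]
opening: 0.0484
grasp_force: 0.0
```

```bash
python3 - <<'E'
from go import *
p,s=pose();print(p,s['joint_positions'])
inc(p,[*dock(75,0),.25,np.pi+DW])
E
```

```text
[ 0.56092225 -0.08954325  0.17856134 -3.12619571] [-2.40281085e-01  4.22444692e-01  1.65231916e+00  6.22789413e-05
  1.05741740e+00 -1.82649408e+00]
[-98.697, 104.976, -71.439, 0.0, 0.0, 0.0]
```

Now I go over the dock, check that all four are home and measure the flap.

Emit:
{"method": "drive_tool", "body": {
  "increments": [
    [[0,0,-71,0,0,0,0.52],[0,0,-71,0,0,0,0.52],[-99,105,-71,0,0,0,0.3],[-99,105,-71,0,0,0,0.3],[-99,105,-71,0,0,0,0.3],[-99,105,-71,0,0,0,0.3],[-99,105,-71,0,0,0,0.3],[-99,105,-71,0,0,0,0.3]]
  ]
}}

```text
t: 36.55
eef_pos: [0.6552, 0.0168, 0.2436]
ee_rot: [-3.141, -0.001, -3.127]
wrist_force: [0.2, 1.4, 0.0]
opening: 0.0276
grasp_force: 0.0
```

```bash
python3 - <<'E'
from go import *
import pickle
p,s=pose();print(p,s['joint_positions']);c=cam("wrist"); im=robot.read_camera("wrist"); pickle.dump((c,p,im),open('w6.pkl','wb'))
cv2.imwrite("pics/w6.png",cv2.resize(im[:,:,::-1],(768,576),interpolation=2))
E
```

```text
[ 0.65516264  0.01680414  0.24356916 -3.12685598] [-4.52862872e-02  5.24739642e-01  1.32411944e+00 -1.99831170e-04
  1.29350060e+00 -1.63076456e+00]
```

View pics/w6.png

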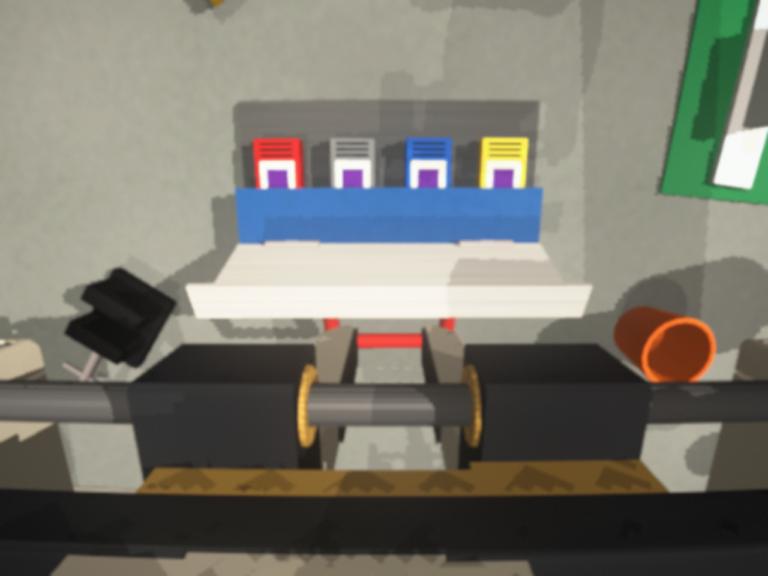

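All four cartridges sit level at row 138 in slots red, grey, blue, yellow. The flap lip is at rows 285–318. Next I compute the rear-edge depth and the flap angle, then pinch the bar.

```bash
cat >> go.py <<'E'
def bar(th,dz=-.019):
    f=th+np.arctan2(38,92); r=np.hypot(38,92)
    q=dock(56-r*np.cos(f),0); return [q[0],q[1],.034+r*np.sin(f)/1000+dz,np.pi/2+DW]
E
python3 - <<'E'
from go import *
import pickle
from scipy.optimize import least_squares
c,p,im=pickle.load(open('w6.pkl','rb')); R=Ro.from_euler('z',DW).as_matrix()
u=lambda *a:np.array(a)/1.5
for a in((278,138),(352,138),(428,138),(505,138)): print(np.round((ray(c,[u(*a)],.024)[0]-[*D,0])@R*1000,1))
print('roof',np.round((ray(c,[u(390,188)],.031)[0]-[*D,0])@R*1000,1),'floor',np.round((ray(c,[u(390,101)],.006)[0]-[*D,0])@R*1000,1))
O=[(u(187,286),-.024,-.142),(u(592,286),-.024,.142),(u(198,318),.004,-.142),(u(584,318),.004,.142)]
def res(q):
    th=q[0]; r=[]
    for uv,h,y in O:
        P=R@np.array([.056-.104*np.cos(th)+h*np.sin(th),y,.034+.104*np.sin(th)+h*np.cos(th)])+[*D,0]
        r.append(proj(c,P)[0]-uv)
    return np.ravel(r)
s=least_squares(res,[1.8]); print(s.x,np.round(s.fun,1)); th=s.x[0]
b=bar(th); print(b); inc(p,[b[0],b[1],.25,b[3]])
E
```

```text
[-41.1 -99.9  24. ]
[-40.7 -32.4  24. ]
[-40.6  36.7  24. ]
[-40.9 106.9  24. ]
roof [ 3.8  2.1 31. ] floor [-75.7   2.2   6. ]
[1.93119196] [-2.3  0.3 -0.6  0.1 -2.3 -0.  -2.4 -0.2]
[np.float64(0.7069877478084858), np.float64(0.017684758920491754), np.float64(0.08768918880702582), 1.5859963267948967]
[-51.832, 0.117, -6.431, 0.0, 0.0, 1.57]
```

Rear edges are level at about -40 relative to the roof mark, so all are home. The flap is at 1.93, where the pinch is tight. I first push the bar forward from behind to about 1.5, then pinch.

```bash
python3 - <<'E'
from go import *
p,s=pose(); t=dock(178,0); inc(p,[*t,.25,np.pi/2+DW])
E
```

```text
[-105.813, 0.451, -6.102, 0.0, 0.0, 1.57]
```

Emit:
{"method": "drive_tool", "body": {
  "increments": [
    [[-105,0,0,0,0,1.57,0.3],[-105,0,0,0,0,1.57,0.3],[-105,0,0,0,0,1.57,0.3],[-105,0,0,0,0,1.57,0.3],[-105,0,0,0,0,1.57,0.3],[-105,0,0,0,0,1.57,0.3],[-105,0,0,0,0,1.57,0.3],[-105,0,0,0,0,1.57,0.3]]
  ]
}}

```text
t: 37.4
eef_pos: [0.7603, 0.0178, 0.2443]
ee_rot: [3.141, 0.0, 1.949]
wrist_force: [0.6, 0.7, -0.0]
opening: 0.0279
grasp_force: 0.0
```

Emit:
{"method": "drive_tool", "body": {
  "increments": [
    [[0,0,0,0,0,0,0.3],[0,0,0,0,0,0,0.3]]
  ]
}}

```text
t: 37.6
eef_pos: [0.7605, 0.0183, 0.2443]
ee_rot: [3.141, 0.0, 1.96]
wrist_force: [0.2, -0.7, 0.4]
opening: 0.028
grasp_force: 0.0
```

```bash
python3 - <<'E'
from go import *
p,s=pose(); print(p); t=dock(178,0); inc(p,[*t,.25,np.pi/2+DW])
E
```

```text
[0.76046333 0.01830017 0.24426554 1.96045223]
[-0.006, 0.555, -5.734, 0.0, 0.0, 0.374]
```

Emit:
{"method": "drive_tool", "body": {
  "increments": [
    [[0,0,0,0,0,0.37,0.3],[0,0,0,0,0,0.37,0.3],[0,0,0,0,0,0.37,0.3],[0,0,50,0,0,0.37,0.3],[0,0,100,0,0,0.37,0.3],[0,0,150,0,0,0.37,0.3],[0,0,150,0,0,0.37,0.3],[0,0,150,0,0,0.37,0.3]]
  ]
}}

```text
t: 38.4
eef_pos: [0.761, 0.0188, 0.0952]
ee_rot: [3.141, -0.0, 1.589]
wrist_force: [0.3, -0.2, 1.2]
opening: 0.0282
grasp_force: 0.0
```

```bash
python3 - <<'E'
from go import *
p,s=pose(); print(p); inc(p,[*dock(124,0),.095,np.pi/2+DW])
E
```

```text
[0.76100348 0.01879624 0.09521349 1.58863387]
[-0.148, -54.029, 0.213, 0.0, 0.0, 0.003]
```

Emit:
{"method": "drive_tool", "body": {
  "increments": [
    [[0,-10,0,0,0,0,0.3],[0,-17,0,0,0,0,0.3],[0,-24,0,0,0,0,0.3],[0,-31,0,0,0,0,0.3],[0,-38,0,0,0,0,0.3],[0,-46,0,0,0,0,0.3],[0,-54,0,0,0,0,0.3],[0,-54,0,0,0,0,0.3]]
  ]
}}

```text
t: 39.2
eef_pos: [0.7225, 0.0181, 0.112]
ee_rot: [3.095, 0.001, 1.587]
wrist_force: [37.1, 2.8, 54.4]
opening: 0.0269
grasp_force: 27.1
```

Emit:
{"method": "drive_tool", "body": {
  "increments": [
    [[0,10,0,0,0,0,0.35],[0,12,-40,0,0,0,0.35],[0,12,-90,0,0,0,0.35],[0,12,-120,0,0,0,0.35],[0,12,-120,0,0,0,0.35],[0,12,-120,0,0,0,0.35]]
  ]
}}

```text
t: 39.8
eef_pos: [0.7188, 0.0183, 0.2156]
ee_rot: [3.139, 0.0, 1.587]
wrist_force: [-0.2, -0.8, -0.8]
opening: 0.0323
grasp_force: 0.0
```

```bash
python3 - <<'E'
from go import *
p,s=pose(); print(p,s['wrist_force']); inc(p,bar(1.5))
for n in("side","scene"):
    im=robot.read_camera(n);cv2.imwrite(f"pics/{n}7.png",im[:,:,::-1])
a=cv2.resize(cv2.imread("pics/side7.png")[90:290,170:370],(400,400),interpolation=2);b=cv2.resize(cv2.imread("pics/scene7.png")[120:260,200:340],(400,400),interpolation=2);cv2.imwrite('pics/d7.png',np.hstack([a,b]))
E
```

```text
[0.71883569 0.01834809 0.21562765 1.58720611] [-0.23127574 -0.80055973 -0.77886088]
[-0.425, -48.462, 106.17, 0.0, 0.0, 0.001]
```

View pics/d7.png

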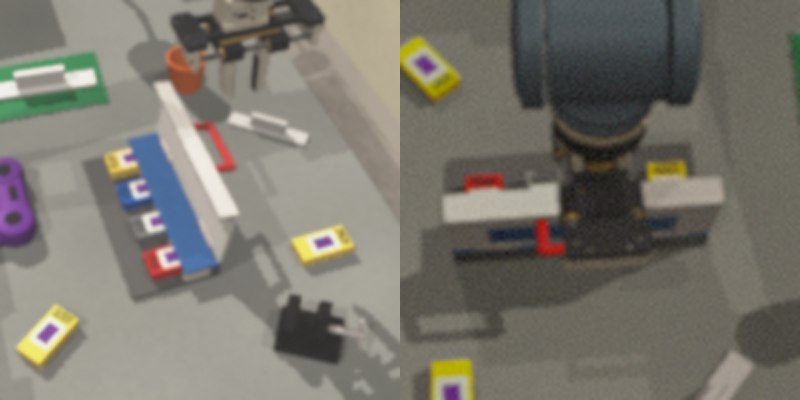

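The push met a firm contact (54 N upward), so the finger tip wedged under the bar. The flap is now nearly upright (scene crop lip at (443,195)–(723,205)). I re-measure its angle.

```bash
python3 - <<'E'
from go import *
from scipy.optimize import least_squares
R=Ro.from_euler('z',DW).as_matrix(); C={n:cam(n) for n in("scene","side")}
sc=lambda a,b:np.array([a-400,b])/(400/140)+[200,120]; sd=lambda a,b:np.array([a,b])/2+[170,90]
O=[("scene",sc(443,195),-.024,-.142,.104),("scene",sc(445,220),.004,-.142,.104),("scene",sc(722,178),-.024,.142,.104),("scene",sc(723,206),.004,.142,.104),
("side",sd(226,217),-.024,-.142,.104),("side",sd(238,210),.004,-.142,.104),("side",sd(156,88),-.024,.142,.104),("side",sd(172,82),.004,.142,.104)]
def res(q):
    th=q[0]; r=[]
    for n,uv,h,y,a in O:
        P=R@np.array([.056-a*np.cos(th)+h*np.sin(th),y,.034+a*np.sin(th)+h*np.cos(th)])+[*D,0]
        r.append(proj(C[n],P)[0]-uv)
    return np.ravel(r)
s=least_squares(res,[1.6],loss='soft_l1'); print(s.x,np.round(res(s.x).reshape(-1,2),1).tolist())
p,_=pose(); th=s.x[0]; b=bar(th,-.016); print(p,b); inc(p,[b[0]+.002,b[1],.2,b[3]],[b[0]+.002,*b[1:]])
E
```

```text
[1.78984218] [[-0.1, 1.2], [-0.3, 1.7], [-0.4, 0.3], [0.4, -0.3], [-2.8, -0.9], [0.6, 1.4], [-1.3, -3.3], [-1.0, -0.7]]
[0.71811573 0.01837764 0.21316415 1.58701355] [np.float64(0.6960703862083447), np.float64(0.01751880224309583), np.float64(0.09954434259663851), 1.5859963267948967]
[-0.534, -20.057, 13.164, 0.0, 0.0, 0.001]
[-0.534, -20.057, 113.62, 0.0, 0.0, 0.001]
```

Emit:
{"method": "drive_tool", "body": {
  "increments": [
    [[0,-20,20,0,0,0,0.28],[0,-20,60,0,0,0,0.28],[0,-20,80,0,0,0,0.28],[0,-20,90,0,0,0,0.28],[0,-20,96,0,0,0,0.28],[0,-20,96,0,0,0,0.28]]
  ],
  "newtons": 15
}}

```text
t: 40.5
eef_pos: [0.6987, 0.0181, 0.1177]
ee_rot: [-3.141, -0.0, 1.587]
wrist_force: [-0.4, -0.2, 0.9]
opening: 0.0261
grasp_force: 0.0
```

```bash
python3 - <<'E'
from go import *
p,s=pose();print(p,s['opening'],s['wrist_force'])
im=robot.read_camera("wrist"); cv2.imwrite("pics/w8.png",im[:,:,::-1])
E
```

```text
[0.69865574 0.01805768 0.1176625  1.58681896] 0.026067821933814628 [-0.39272292 -0.17206412  0.94331238]
```

View pics/w8.png

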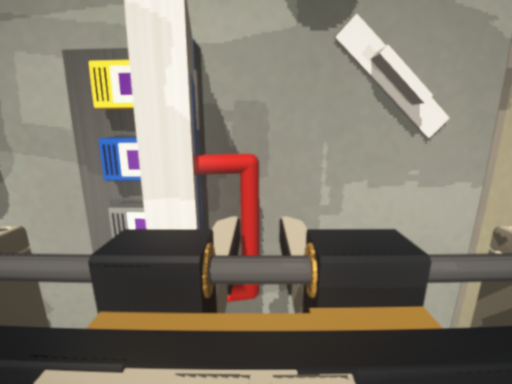

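Wrist view: the red bar (cols 241–259) lies between the fingertips (235–285), and the left finger clears the lip. I shift 4 mm, lower and pinch.

Emit:
{"method": "drive_tool", "body": {
  "increments": [
    [[0,-4,0,0,0,0,0.28],[0,-4,10,0,0,0,0.28],[0,-4,18,0,0,0,0.28],[0,-4,18,0,0,0,0.28],[0,-4,18,0,0,0,0.1],[0,-4,18,0,0,0,0.0],[0,-4,18,0,0,0,0.0],[0,-4,18,0,0,0,0.0]]
  ],
  "newtons": 15
}}

```text
t: 41.35
eef_pos: [0.6938, 0.018, 0.0994]
ee_rot: [-3.139, -0.0, 1.587]
wrist_force: [-5.5, -0.5, -3.7]
opening: 0.0112
grasp_force: 15.0
```

```bash
python3 - <<'E'
from go import *
p,s=pose();print(p,s['opening'],s['grasp_force'],s['wrist_force'])
R=Ro.from_euler('z',DW).as_matrix(); d=(p[:3]-[*D,0])@R*1000
f=np.arccos(-(d[0]-56)/np.hypot(38,92)); th=f-np.arctan2(38,92); print('dock x',d,'theta',th,'bar z',.034+.0995*np.sin(f))
g=lambda t:np.array([56-99.54*np.cos(t+.3916),34+99.54*np.sin(t+.3916)])
for t in np.arange(th,0.0,-.06): q=g(t)-g(th); print(round(t,2),np.round([q[0],-q[1]],1))
q=g(0)-g(th); print(np.round([q[0],-q[1]],1))
E
```

```text
[0.69378731 0.01799999 0.09941128 1.58681568] 0.011211245261280301 14.999703168869019 [-5.47193343 -0.52455509 -3.7198726 ]
dock x [110.80795058   0.51583741  99.41127879] theta 1.7622010215657713 bar z 0.11705834215240599
1.76 [ 0. -0.]
1.7 [-5.1 -3.1]
1.64 [-10.3  -6. ]
1.58 [-15.8  -8.5]
1.52 [-21.3 -10.6]
1.46 [-27.  -12.5]
1.4 [-32.8 -14. ]
1.34 [-38.6 -15.1]
1.28 [-44.6 -15.9]
1.22 [-50.5 -16.4]
1.16 [-56.5 -16.4]
1.1 [-62.5 -16.1]
1.04 [-68.4 -15.5]
0.98 [-74.3 -14.5]
0.92 [-80.1 -13.2]
0.86 [-85.8 -11.5]
0.8 [-91.4  -9.5]
0.74 [-96.9  -7.1]
0.68 [-102.3   -4.4]
0.62 [-107.4   -1.4]
0.56 [-112.4    1.9]
0.5 [-117.2    5.5]
0.44 [-121.7    9.4]
0.38 [-126.    13.5]
0.32 [-130.    17.9]
0.26 [-133.8   22.6]
0.2 [-137.3   27.4]
0.14 [-140.5   32.5]
0.08 [-143.4   37.7]
0.02 [-145.9   43.1]
[-146.8   45.1]
```

Bar pinched. I follow the arc at about 0.6 rad/s.

Emit:
{"method": "drive_tool", "body": {
  "increments": [
    [[0,-5,-3,0,0,0,0],[0,-10,-6,0,0,0,0],[0,-16,-8,0,0,0,0],[0,-21,-11,0,0,0,0],[0,-27,-12,0,0,0,0],[0,-33,-14,0,0,0,0],[0,-39,-15,0,0,0,0],[0,-45,-16,0,0,0,0]]
  ]
}}

```text
t: 42.15
eef_pos: [0.6512, 0.0173, 0.1183]
ee_rot: [3.136, 0.0, 1.587]
wrist_force: [5.1, 1.5, 5.5]
opening: 0.0112
grasp_force: 15.0
```

Emit:
{"method": "drive_tool", "body": {
  "increments": [
    [[0,-6,0,0,0,0,0],[0,-12,0,0,0,0,0],[0,-18,0,0,0,0,0],[0,-24,0,0,0,0,0],[0,-29,1,0,0,0,0],[0,-35,3,0,0,0,0],[0,-41,4,0,0,0,0],[0,-46,6,0,0,0,0]]
  ]
}}

```text
t: 42.95
eef_pos: [0.6033, 0.0166, 0.1108]
ee_rot: [3.141, -0.0, 1.587]
wrist_force: [-0.0, 1.7, 8.6]
opening: 0.0115
grasp_force: 15.0
```

```bash
python3 - <<'E'
from go import *
p,s=pose();print(p,s['opening'],s['grasp_force'],s['wrist_force'])
R=Ro.from_euler('z',DW).as_matrix(); print((p[:3]-[*D,0])@R*1000)
E
```

```text
[0.60334492 0.01661145 0.11080235 1.58685071] 0.011531489214217771 15.001075565814972 [-0.01455183  1.72546177  8.60409093]
[ 20.35489928   0.50212208 110.80234547]
```

Emit:
{"method": "drive_tool", "body": {
  "increments": [
    [[0,-6,2,0,0,0,0],[0,-11,5,0,0,0,0],[0,-16,8,0,0,0,0],[0,-21,11,0,0,0,0],[0,-26,15,0,0,0,0],[0,-30,19,0,0,0,0],[0,-35,23,0,0,0,0],[0,-39,27,0,0,0,0]]
  ]
}}

```text
t: 43.75
eef_pos: [0.5641, 0.016, 0.0826]
ee_rot: [-3.141, -0.0, 1.587]
wrist_force: [3.2, 2.1, 1.2]
opening: 0.0113
grasp_force: 15.0
```

Emit:
{"method": "drive_tool", "body": {
  "increments": [
    [[0,-2,2,0,0,0,0],[0,-4,5,0,0,0,0],[0,-6,8,0,0,0,0],[0,-8,10,0,0,0,0],[0,-10,13,0,0,0,0],[0,-11,16,0,0,0,0],[0,-13,19,0,0,0,0],[0,-14,21,0,0,0,0]]
  ]
}}

```text
t: 44.55
eef_pos: [0.5499, 0.0157, 0.0615]
ee_rot: [-3.14, -0.0, 1.587]
wrist_force: [-5.6, 2.4, 4.5]
opening: 0.0114
grasp_force: 15.0
```

Emit:
{"method": "drive_tool", "body": {
  "increments": [
    [[0,-1,2,0,0,0,0],[0,-2,4,0,0,0,0],[0,-3,6,0,0,0,0],[0,-3,8,0,0,0,0],[0,-3,8,0,0,0,0]]
  ]
}}

```text
t: 45.05
eef_pos: [0.5461, 0.0157, 0.0532]
ee_rot: [-3.138, -0.0, 1.587]
wrist_force: [-8.5, 1.6, 1.6]
opening: 0.0116
grasp_force: 15.0
```

```bash
python3 - <<'E'
from go import *
p,s=pose();print(p,s['opening'],s['grasp_force'],s['wrist_force'])
R=Ro.from_euler('z',DW).as_matrix(); print((p[:3]-[*D,0])@R*1000)
E
```

```text
[0.54609248 0.01566554 0.05317956 1.58687253] 0.01160066127721307 14.999904334545135 [-8.46079777  1.59372006  1.6296655 ]
[-36.90530069   0.42652661  53.17955568]
```

Emit:
{"method": "drive_tool", "body": {
  "increments": [
    [[0,0,1,0,0,0,0],[0,0,2,0,0,0,0],[0,0,3,0,0,0,0],[0,0,3,0,0,0,0],[0,0,3,0,0,0,0]]
  ],
  "newtons": 30
}}

```text
t: 45.55
eef_pos: [0.5453, 0.0157, 0.051]
ee_rot: [-3.136, -0.0, 1.587]
wrist_force: [-16.2, 1.1, 17.3]
opening: 0.0111
grasp_force: 30.0
```

Emit:
{"method": "drive_tool", "body": {
  "increments": [
    [[0,0,0,0,0,0,0.3],[0,0,0,0,0,0,0.3],[0,0,0,0,0,0,0.3],[0,0,-20,0,0,0,0.3],[0,0,-60,0,0,0,0.3],[80,0,-60,0,0,0,0],[80,0,-60,0,0,0,0],[80,0,-60,0,0,0,0]]
  ]
}}

```text
t: 46.35
eef_pos: [0.5466, 0.0984, 0.1112]
ee_rot: [3.14, -0.0, 1.59]
wrist_force: [0.0, -1.2, -0.1]
opening: 0.0087
grasp_force: 0.0
```

```bash
python3 - <<'E'
from go import *
p,s=pose();print(p,s['opening'],s['wrist_force'])
R=Ro.from_euler('z',DW).as_matrix(); print((p[:3]-[*D,0])@R*1000)
E
```

```text
[0.54660473 0.09838361 0.11121962 1.58958141] 0.00872714080646162 [ 0.01850377 -1.16711469 -0.07953987]
[-35.13584368  83.12725724 111.21961712]
```

The flap took a 17 N downward push, so it is at the stop. I confirm by touching the plate from above with the closed fingers.

Emit:
{"method": "drive_tool", "body": {
  "increments": [
    [[0,0,30,0,0,0,0],[0,0,55,0,0,0,0],[0,0,66,0,0,0,0],[0,0,70,0,0,0,0],[0,0,72,0,0,0,0],[0,0,74,0,0,0,0],[0,0,74,0,0,0,0]]
  ]
}}

```text
t: 47.05
eef_pos: [0.5471, 0.0955, 0.0383]
ee_rot: [3.14, 0.0, 1.587]
wrist_force: [-1.7, -1.0, 5.2]
opening: 0.0003
grasp_force: 2.4
```

```bash
python3 - <<'E'
from go import *
p,s=pose();print(p,s['opening'],s['wrist_force'])
E
```

```text
[0.5471182  0.09549548 0.03828836 1.58681959] 0.0002816718690645451 [-1.69972815 -1.04864101  5.23785473]
```

Emit:
{"method": "drive_tool", "body": {
  "increments": [
    [[0,0,1,0,0,0,0],[0,0,2,0,0,0,0],[0,0,2,0,0,0,0],[0,0,-40,0,0,0,0],[0,0,-90,0,0,0,0],[0,0,-140,0,0,0,0],[0,0,-180,0,0,0,0],[0,0,-180,0,0,0,0]]
  ]
}}

```text
t: 47.85
eef_pos: [0.5489, 0.0959, 0.2236]
ee_rot: [3.131, -0.001, 1.587]
wrist_force: [0.6, -0.2, -0.8]
opening: 0.0006
grasp_force: 0.0
```

Emit:
{"method": "drive_tool", "body": {
  "increments": [
    [[0,-150,-30,0,0,0,0.3],[0,-150,-30,0,0,0,0.3],[0,-150,-30,0,0,0,0.3],[0,-150,-30,0,0,0,0.3],[0,-150,-30,0,0,0,0.3],[0,-150,-30,0,0,0,0.3]]
  ]
}}

```text
t: 48.45
eef_pos: [0.3973, 0.0932, 0.247]
ee_rot: [3.141, -0.0, 1.587]
wrist_force: [-0.8, -0.1, 0.5]
opening: 0.0282
grasp_force: 0.0
```

```bash
python3 - <<'E'
from go import *
for n in("side","scene"):
    im=robot.read_camera(n);cv2.imwrite(f"pics/{n}9.png",im[:,:,::-1])
a=cv2.resize(cv2.imread("pics/side9.png")[90:290,120:370],(500,400),interpolation=2);b=cv2.resize(cv2.imread("pics/scene9.png")[100:260,200:320],(300,400),interpolation=2);cv2.imwrite('pics/d9.png',np.hstack([a,b]))
for n in("scene","side"):
    c=cam(n)
    for d in robot.masks_of(n,"slot_cover"): print(n,d['p'],np.round(ray(c,[d['at']],.02)[0],3))
E
```

```text
scene 0.87 [0.49  0.353 0.02 ]
scene 0.68 [0.831 0.123 0.02 ]
scene 0.28 [ 0.725 -0.251  0.02 ]
side 0.72 [0.815 0.115 0.02 ]
side 0.64 [0.477 0.354 0.02 ]
side 0.47 [0.474 0.305 0.02 ]
```

View pics/d9.png

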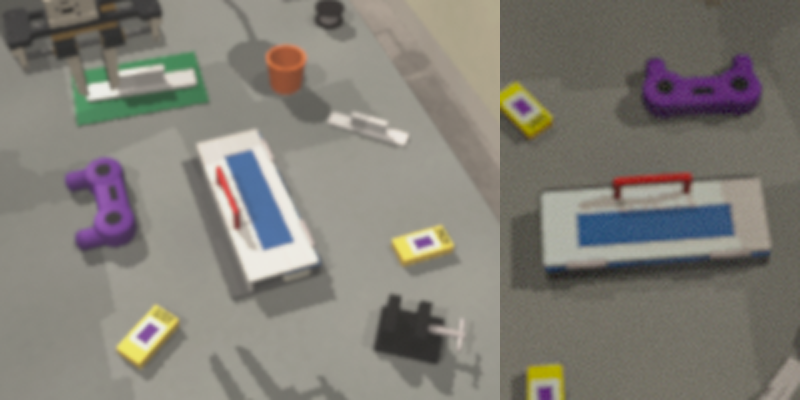

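The flap lies flat shut over the dock (crop (255,205)). The cover is flat on the mat (140,85), and the shell, vise base and cup are where they were. I hand the job in.

```bash
python3 -c "
from cell import robot
print(robot.finish_job())"
```

```text
the job is handed in; nothing more can be done
None
```

I handed the job in at about 49 s: all four cartridges are home, the flap is shut, and the chrome cover lies flat on the green mat; the hand-in returned no verdict.

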